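# Hang three nesting bookends on a shelf-end hook

## Robot

A 6-joint arm with a two-finger parallel gripper is mounted at the origin on the work surface. World frame = base frame: x ahead of the robot, y to its left, z up, the work surface at z = 0. Lengths are in m, angles in rad, forces in N, time in s.
With the tool pointing down it reaches from about 0.275 to 0.875 m from the base axis. Payload 12.5 kg.
Tool frame: the origin (TCP) lies midway between the tips of the shut fingers; the grasp point (between the pads) lies 19 mm behind it; z points along the fingers, y is the direction in which the jaws open and shut (so a half turn about z gives the same grasp; the last joint's range is limited). The gripper opens to 85 mm and grips with 20 to 120 N. Pads are 22 mm wide; open, the fingers measure 114 mm over their backs; the gripper's body (76 mm by 85 mm) begins 54 mm behind the grasp point. The pads swing forward as they close: fully open they stand 13 mm farther back than shut.
Start: joints at [-1.191, 0.351, 1.652, -0, 1.139, -0.085], TCP at [0.247, -0.492, 0.196] pointing down, gripper open.
Joint ranges: [-2.75, 2.75], [-0.79, 2.1], [0.01, 2.65], [-1.57, 4.71], [0.07, 3.14], [-2.87, 2.87]. Speed limits (rad/s): [2.22, 2.22, 2.79, 3.14, 3.14, 3.14].

## Interface

Orientations are given as a rotation vector (axis times angle).
In Python, from bench import ctrl gives the robot as it stands.
- The arm moves only by the tool apply_moves, never from a script. Its arguments are lists of equal length, an entry for each row: "translation": the shift along the tool's x, y, z in mm, a list of three; "dr": the turn, a rotation vector about the tool's x, y, z in rad, a list of three; "grip": the finger opening in mm, from 0 to 85.4. A call has 1 to 20 rows; each row is the pose to reach, as a shift and turn from the pose commanded when the call began, along the tool's axes at that moment; what a row does not reach only later rows make up. A row lasts 1/8 s, in which the tool goes at most 62.5 mm and 10.7 degrees, less where a joint would pass 70% of its speed; a pose out of reach is approached as far as the arm can. A call with a gripper value outside its range is refused whole. The fingers move at their own pace and stop on an object; "force" is the grip in N (left out, the last holds). Time passes only in rows, so rows that repeat a pose let the fingers close. It gives the time, the measured TCP pose, the force and the opening at its end, in the units of the state.
- ctrl.sense(): the state, without advancing time (a new reading comes with each control period).
- ctrl.grab_frame(name): name is "side" or "top"; returns a dict with "color" (420x560x3 uint8, blue, green, red), "range_z" (420x560 float32, m along the optical axis (not along the pixel's ray), 0 where there is no reading), "K" (3x3 intrinsics, pixels), "R" (3x3) and "t" (3): a world point X has camera coordinates R X + t. Camera axes: x right, y down, z forward; pixel columns grow to the right and rows downward; lengths in m; the calibration is good to about 2 mm. A picture is of the moment at which its call begins.
- ctrl.close_job(): hands the job in, once; it reports no verdict.
Trained networks look in the newest picture that a camera, given by its name, has taken for a name from the list of things; names that differ only in an ending like _2 or _b are one class to them, and where a whole thing is asked for, a point or a joint stands for the part that bears it (a point fixed in the world has none). Each returns a list of dicts, best first, with "conf" (0 to 1); they miss things now and then, are a little off and sometimes report something else, mostly with a low value. They report only what shows in the picture. A call takes as long as a camera call. They do not tell look-alikes from the thing itself.
- ctrl.spot_in(camera, name): "pixel" ([row, column] in pixels, amid what is visible of it).
- ctrl.trace(camera, name): "pixels" (420x560 bool, what is visible of it) and "pixel" ([row, column] in pixels, amid what is visible of it).
The state is a dict: "clock": time; "joint_positions": joint angles; "qd": joint speeds; "effort": joint torques, N m; "position": TCP position; "ee_rot": TCP orientation; "wrist_force": force on the tool from outside, world axes, zero at the start; "torque": the same for the moment, N m; "finger_gap": finger opening in m.
Only numpy, scipy, OpenCV 4.12 (cv2) and the standard library are available. Lean on these libraries where they do the work, as an engineer would, in place of code of your own. Each camera call takes 0.05 s, during which the arm holds its last target.

## Task

Put the three spare grey bookends away on the hook of the white stand: hang the large one first, then the medium, then the small, each by its slot with its back to the panel and its foot outwards, and push them right home so that the large one lies flush on the panel and each of the others flush against the one before, nested inside its L. The hook arm is a little askew, so feel your way onto it and go gently: neither a bookend nor the gripper may press hard (over 25 N) on the stand or its arm. Leave the other things on the desk alone.

Things in the scene. Friction and masses are not known exactly. Their poses are not given: they have to be found in the camera images.
- stand: White hook stand, fixed: an upright panel 200 mm wide, 200 high, 12 thick, on a foot reaching 142 mm behind it. Origin on the desk at the panel's front face, right below the hook arm's root; x points out of the panel (the way a straight arm would point), y along the panel, z up. A hung bookend slides when pushed level with the arm, but tips when pushed well above it.
- hook_root (a point): Root of the hook arm: where its axis leaves the panel's front face, 165 mm above the stand's origin; axes as the stand's. From here a level bar of square steel, 8 x 8 mm, reaches 130 mm outwards; its last 8 mm are turned up 9 mm above the bar's top (end face flat, 161 to 178 mm high). The thin panel springs back about 1 mm for 9 N pressed on it at this height.
- hook_nominal (a point): Where the arm's end would be if it were straight: on the stand's x axis, 130 mm out, 165 mm high. The real arm is knocked askew: it points up to 7 degrees (0.12 rad) to either side about its root, in the horizontal plane, so its end lies up to 16 mm to one side of this point (along the stand's y). This point does not show it. It bends further if pushed sideways with about 19 N at its end.
- large: The large bookend, an L of plain grey 8 mm board, about 300 g: upright board 120 mm wide, 171 high, with a flat foot of the same width reaching 95 mm out from the back face. Starts upright. Origin at the bottom of the board's back face, mid-width; x points where the foot reaches (board from x = 0 to 8 mm), z up. When hung, its x must point as the stand's x.
- large_slot (a point): Middle of the upper edge of the large bookend's hanging slot, on the back face: 141 mm above its origin. The slot goes through the board at mid-width, 10.5 mm wide and 24 high, from 30 to 54 mm below the board's top edge. Hung, this edge rests on the bar at about 169 mm height.
- medium: The medium bookend, an L of plain grey 8 mm board, about 240 g: upright board 105 mm wide, 143 high, with a flat foot of the same width reaching 80 mm out from the back face. Starts upright. Origin at the bottom of the board's back face, mid-width; x points where the foot reaches (board from x = 0 to 8 mm), z up. When hung, its x must point as the stand's x.
- medium_slot (a point): Middle of the upper edge of the medium bookend's hanging slot, on the back face: 113 mm above its origin. The slot goes through the board at mid-width, 10.5 mm wide and 24 high, from 30 to 54 mm below the board's top edge. Hung, this edge rests on the bar at about 169 mm height.
- small: The small bookend, an L of plain grey 8 mm board, about 180 g: upright board 90 mm wide, 115 high, with a flat foot of the same width reaching 65 mm out from the back face. Starts upright. Origin at the bottom of the board's back face, mid-width; x points where the foot reaches (board from x = 0 to 8 mm), z up. When hung, its x must point as the stand's x.
- small_slot (a point): Middle of the upper edge of the small bookend's hanging slot, on the back face: 85 mm above its origin. The slot goes through the board at mid-width, 10.5 mm wide and 24 high, from 30 to 54 mm below the board's top edge. Hung, this edge rests on the bar at about 169 mm height.
- mouse: Bystander, loose: black computer mouse, 108 x 62 mm, 35 high; origin on its underside, near the middle.
- accessory_box: Bystander, loose: clear plastic accessory box, 124 x 94 mm, 48 high; origin on its underside, near the middle.
- mug: Bystander, loose: white mug, 80 mm across, 95 high; origin on its underside, near the middle.
- pen_pot: Bystander, loose: dark metal pen pot with two pens, 72 mm across, pens up to 154 high; origin on its underside, near the middle.
- stamp: Bystander, loose: small wooden hand stamp, 50 x 26 mm, 56 high; origin on its underside, near the middle.
- scanner: Bystander, loose: hand barcode scanner lying down, 180 x 60 mm, 32 high; origin on its underside, near the middle.
Things that resemble listed ones, but are neither listed nor needed, are in the scene too. Leave any pink look-alike of the medium alone.

How it is judged:
On the way, in this order (a step that is already met when the one before it is completed fails the run):
1. the large bookend hangs on the hook arm by its slot, let go (x of large_slot in the frame of stand between -0.004 and 0.125 m and y of large_slot in the frame of stand between -0.025 and 0.025 m and z of large_slot in the frame of stand between 0.16 and 0.178 m and contact force between large and the fingers below 0.1 N), for 0.2 s.
2. the medium bookend hangs on the hook arm by its slot, let go (x of medium_slot in the frame of stand between -0.004 and 0.125 m and y of medium_slot in the frame of stand between -0.025 and 0.025 m and z of medium_slot in the frame of stand between 0.16 and 0.178 m and contact force between medium and the fingers below 0.1 N), for 0.2 s.
3. the small bookend hangs on the hook arm by its slot, let go (x of small_slot in the frame of stand between -0.004 and 0.125 m and y of small_slot in the frame of stand between -0.025 and 0.025 m and z of small_slot in the frame of stand between 0.16 and 0.178 m and contact force between small and the fingers below 0.1 N), for 0.2 s.
At the end, for the whole second after the job is handed in: All three bookends hang at rest by their slots on the hook arm, upright within 4 degrees and let go: the large one's back within 2 mm of the panel, the medium one's back within 2 mm of the large one's board, and the small one's back within 2 mm of the medium one's board (x of large_slot in the frame of stand between -0.004 and 0.125 m and y of large_slot in the frame of stand between -0.025 and 0.025 m and z of large_slot in the frame of stand between 0.16 and 0.178 m and angle between each of large, medium, small's own z axis and vertical below 0.07 rad and linear speed of each of large, medium, small below 0.02 m/s and x of medium_slot in the frame of stand between -0.004 and 0.125 m and y of medium_slot in the frame of stand between -0.025 and 0.025 m and z of medium_slot in the frame of stand between 0.16 and 0.178 m and x of small_slot in the frame of stand between -0.004 and 0.125 m and y of small_slot in the frame of stand between -0.025 and 0.025 m and z of small_slot in the frame of stand between 0.16 and 0.178 m and x of large_slot in the frame of stand below 0.002 m and x of medium_slot in the frame of large below 0.01 m and x of small_slot in the frame of medium below 0.01 m); the robot touches nothing.
It fails at once if the large bookend presses on the stand or its hook arm with over 25 N (contact force between large and stand above 25 N).
It fails at once if the medium bookend presses on the stand or its hook arm with over 25 N (contact force between medium and stand above 25 N).
It fails at once if the small bookend presses on the stand or its hook arm with over 25 N (contact force between small and stand above 25 N).
It fails at once if the gripper presses on the stand or its hook arm with over 25 N (contact force between the fingers and stand above 25 N).
It fails at once if a bystander is moved by over 20 mm (distance of any of mouse, accessory_box, mug, pen_pot, stamp, scanner from where it was at the start of the episode above 0.02 m).
It also fails if it takes over 72 s, if anything falls off the work surface, if the arm or the gripper's body presses on something with over 40 N, if the wrist force passes 120 N, or if a joint passes its speed limit or range.

## Working session

There is one attempt and no reset: what is moved stays moved. The work goes in short steps, Python scripts to look and compute and a tool call to move; the robot and the scene stay as the last step left them, time stands still between calls to the robot, and variables do not carry over. Pictures are saved under pics/ and viewed, and the job is handed in when it is done.

Besides the shell and the picture viewer there is one more tool, called in YAML: its name, and indented under it one key for each argument. apply_moves: Moves the arm, as the interface text tells. Its arguments: {"type":"object","properties":{"translation":{"type":"array","items":{"type":"array","items":{"type":"number"}}},"dr":{"type":"array","items":{"type":"array","items":{"type":"number"}}},"grip":{"type":"array","items":{"type":"number"}},"force":{"type":"number"}},"required":["translation","dr","grip"]}

```bash
ls; mkdir -p pics
python3 - <<'E'
from bench import ctrl
import cv2,numpy as np
print(ctrl.sense())
for n in("side","top"):
    f=ctrl.grab_frame(n); cv2.imwrite(f"pics/{n}0.png",f["color"]); np.savez(f"{n}0.npz",**f)
    print(n,f["K"],f["R"],f["t"])
    for k in ["large","medium","small","stand"]:
        for d in ctrl.trace(n,k): print(n,k,d["conf"],d["pixel"],d["pixels"].sum())
E
```

```text
pics
{'clock': 0.0, 'joint_positions': array([-1.19055628e+00,  3.51225095e-01,  1.65241681e+00, -1.65373710e-05,
        1.13910060e+00, -8.45866337e-02]), 'qd': array([ 1.44922159e-05, -1.95798790e-04,  1.33198901e-03,  7.11688445e-04,
        1.62205822e-05,  4.18896800e-04]), 'effort': array([-7.99584286e-04, -5.06104767e+01, -2.91404736e+01, -9.35074968e-05,
        4.54887675e-03, -2.20493132e-05]), 'position': array([ 0.24643583, -0.49128938,  0.19576731]), 'ee_rot': array([-3.05601872e+00, -7.23341631e-01,  2.89257104e-04]), 'wrist_force': array([0.34200411, 0.27126666, 0.32070098]), 'torque': array([ 0.01327737, -0.01604492, -0.01246366]), 'finger_gap': 0.08514961276681714}
side [[399.27537234   0.         277.71385913]
 [  0.         399.27537234 211.52596861]
 [  0.           0.           1.        ]] [[-0.83890562 -0.54427524 -0.00134709]
 [-0.35804147  0.55371937 -0.75179862]
 [ 0.40993129 -0.63020577 -0.6593914 ]] [0.46066209 0.27694093 0.96390805]
side large 0.87 [218.7, 311.8] 2007
side medium 0.96 [167.1, 364.5] 779
side medium 0.82 [265.0, 160.3] 2123
side medium 0.61 [197.8, 248.2] 1293
side small 0.78 [180.4, 310.3] 747
side stand 0.8 [330.5, 263.7] 9911
top [[392.84796094   0.         285.19705936]
 [  0.         392.84796094 219.62276595]
 [  0.           0.           1.        ]] [[ 0.01500314 -0.99972169 -0.01820566]
 [-0.99682515 -0.01353079 -0.07846358]
 [ 0.07819541  0.01932506 -0.99675073]] [0.03816396 0.56032606 1.24304995]
top large 0.68 [244.0, 321.5] 1063
top large 0.26 [174.8, 315.1] 741
top medium 0.91 [247.3, 425.7] 916
top medium 0.81 [176.7, 315.7] 778
top medium 0.71 [166.4, 389.5] 846
top medium 0.65 [163.7, 210.0] 870
top small 0.95 [212.1, 378.0] 605
top stand 0.95 [281.0, 200.4] 2944
```

View pics/side0.png

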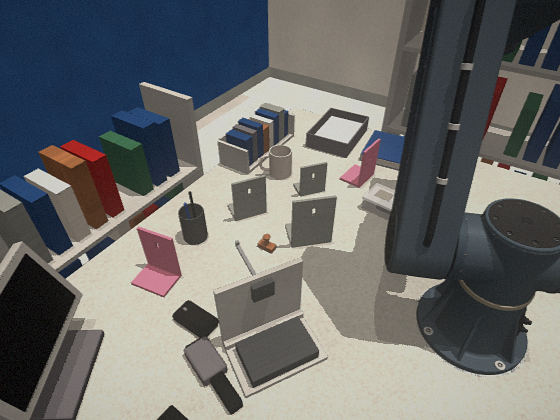

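View pics/top0.png

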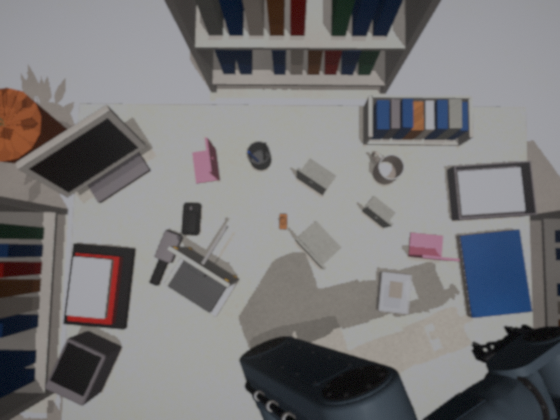

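The side view shows the grey large at (311,219), medium (248,198) and small (310,180). The white stand is at (263,300). The pink boards at (160,262) and (362,165) are look-alikes. In the top view, large is at (321,244), medium (315,176), small (378,212) and stand (200,270). Next I'll build the point clouds.

```bash
cat > h.py <<'E'
import numpy as np,cv2
def cloud(f):
    z=f["range_z"]; K=f["K"]; v,u=np.mgrid[:z.shape[0],:z.shape[1]]
    P=np.stack([(u-K[0,2])/K[0,0]*z,(v-K[1,2])/K[1,1]*z,z],-1)
    W=(P-f["t"])@f["R"]; W[z==0]=np.nan
    return W
def proj(f,X):
    p=np.atleast_2d(X)@f["R"].T+f["t"]; q=p@f["K"].T; return q[:,:2]/q[:,2:]
E
python3 - <<'E'
from h import *
for n,rois in (("side",dict(large=(195,250,280,338),medium=(175,222,226,270),small=(160,198,290,328),stand=(258,390,212,330))),("top",dict(large=(218,270,292,345),medium=(155,195,293,337),small=(194,228,357,398),stand=(215,315,165,240)))):
    f=np.load(n+"0.npz"); W=cloud(f)
    print(n,"desk z",np.nanmedian(W[200:215,270:285,2]))
    for k,(a,b,c,d) in rois.items():
        im=cv2.resize(f["color"][a:b,c:d],None,fx=6,fy=6,interpolation=cv2.INTER_CUBIC)
        cv2.imwrite(f"pics/{n}_{k}.png",im[:600,:800])
        P=W[a:b,c:d].reshape(-1,3); P=P[np.isfinite(P[:,0])]
        H=P[(P[:,2]>0.03)]
        print(n,k,len(H),H.min(0).round(3),H.max(0).round(3))
        hh=np.histogram(P[:,2],bins=np.arange(-0.01,0.22,0.01)); print(hh[0])
E
python3 - <<'E'
import cv2,numpy as np
ims=[cv2.imread(f"pics/side_{k}.png") for k in("large","medium","small")]
h=max(i.shape[0] for i in ims)
o=np.hstack([cv2.copyMakeBorder(i,0,h-i.shape[0],0,6,cv2.BORDER_CONSTANT) for i in ims]); cv2.imwrite("pics/s3.png",cv2.resize(o,(800,int(800*o.shape[0]/o.shape[1]))))
ims=[cv2.imread(f"pics/top_{k}.png") for k in("large","medium","small")]
h=max(i.shape[0] for i in ims)
o=np.hstack([cv2.copyMakeBorder(i,0,h-i.shape[0],0,6,cv2.BORDER_CONSTANT) for i in ims]); cv2.imwrite("pics/t3.png",cv2.resize(o,(800,int(800*o.shape[0]/o.shape[1]))))
E
```

```text
side desk z 0.0016375157149681018
side large 1705 [ 0.409 -0.077  0.03 ] [0.502 0.013 0.175]
[ 173 1085  131   90  110   96  109  108  107  111  105  113  125  112
  109  124  124  125  127    0    0    0]
side medium 1049 [ 0.643 -0.081  0.03 ] [0.709 0.011 0.148]
[120 711  98  80  77  82  80  88  82  88  86  85  88  90  99 104   0   0
   0   0   0   0]
side small 615 [ 0.429 -0.301  0.03 ] [ 0.688 -0.044  0.175]
[ 74 592  84  68  59  68  67  65  58  64  73  59  90   0   0   0   0   1
  11   0   0   0]
side stand 8122 [0.265 0.191 0.03 ] [0.521 0.454 0.205]
[ 833 4559 1090  931  814 3202  207  199  219  215  224  224  228  198
  182  217  254  298  319  379  370  373]
top desk z -0.000617953702780959
top large 169 [ 0.41  -0.071  0.034] [0.499 0.014 0.174]
[1026 1429  116    1    4    1    6    2    4    2    4    4    3    2
    5    4    4   59   65    0    0    0]
top medium 306 [ 0.644 -0.078  0.03 ] [0.706 0.011 0.149]
[596 758  77  17  17  15  21  16  20  25  15  17  20  20  32  88   0   0
   0   0   0   0]
top small 246 [ 0.539 -0.276  0.032] [ 0.601 -0.202  0.119]
[539 540  41  23  15  18  23  18  18  19  25  22  88   0   0   0   0   0
   0   0   0   0]
top stand 3025 [0.265 0.192 0.03 ] [0.57  0.431 0.205]
[1911 1879  373  287  806 1187   25   26   27   33   29   35   27   29
   37   30   29  141   79  111  255  119]
```

View pics/s3.png

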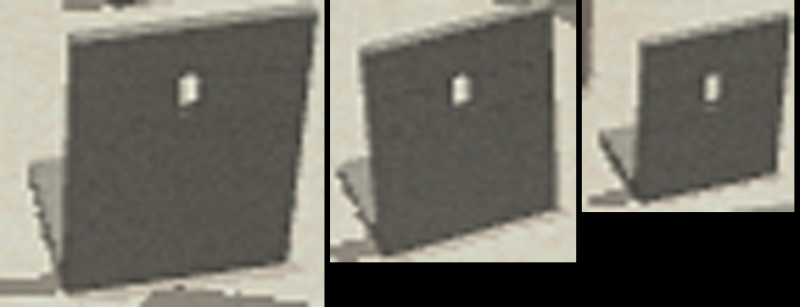

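View pics/t3.png

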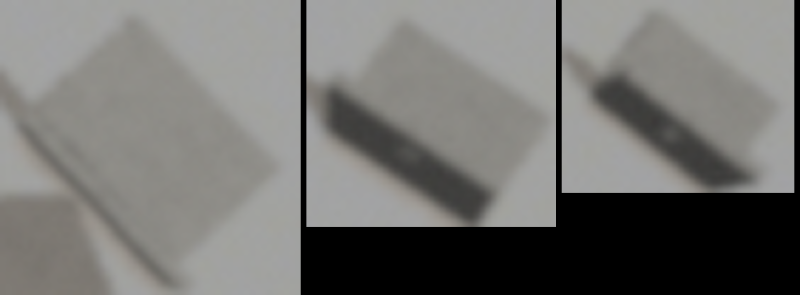

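View pics/top_stand.png

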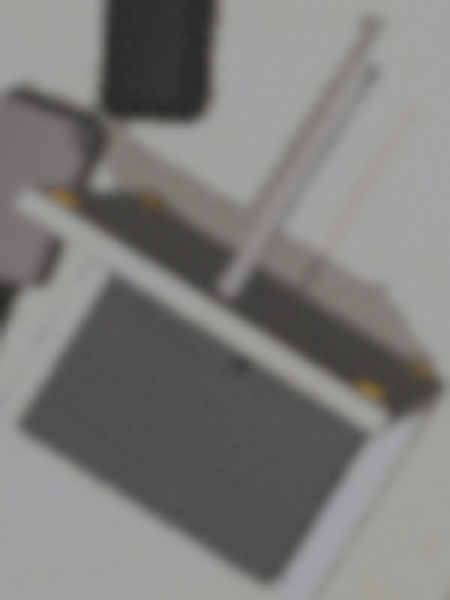

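View pics/side_stand.png

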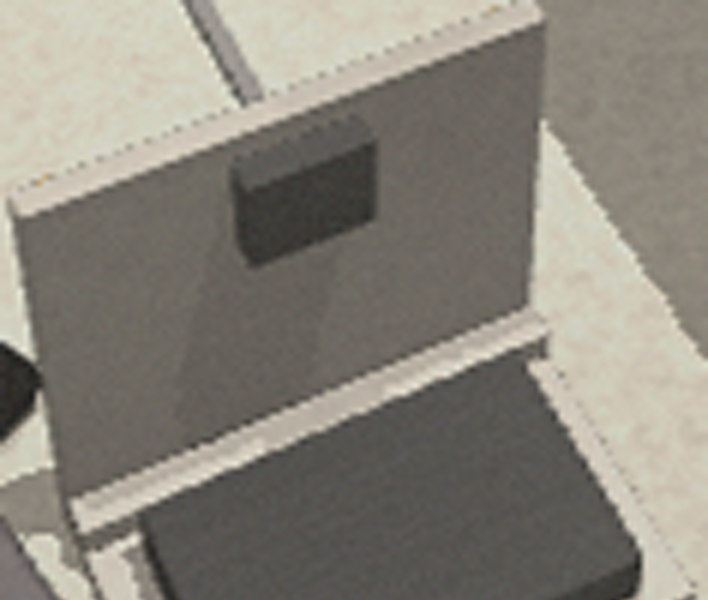

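Stand panel and arm are seen clearly: the arm runs up and right in the top view, and the bookends' backs face the stand side. Next I'll fit the poses.

```bash
cat > fit.py <<'E'
from h import *
fs=np.load("side0.npz"); ft=np.load("top0.npz"); Ws=cloud(fs); Wt=cloud(ft)
dims=dict(large=(.120,.171,.095),medium=(.105,.143,.080),small=(.090,.115,.065))
rs=dict(large=(195,250,280,338),medium=(175,222,226,270),small=(160,198,290,328))
rt=dict(large=(218,270,292,345),medium=(155,195,293,337),small=(194,228,357,398))
for k,(w,h,foot) in dims.items():
    for n,W,r in(("side",Ws,rs),("top",Wt,rt)):
        a,b,c,d=r[k]; P=W[a:b,c:d].reshape(-1,3); P=P[np.isfinite(P[:,0])]
        if n=="side":
            F=P[(P[:,2]>.02)&(P[:,2]<h-.008)]
            c0=np.median(F,0); F=F[np.linalg.norm(F[:,:2]-c0[:2],axis=1)<.09]
            # vertical-plane fit robust
            for _ in range(5):
                m=F[:,:2].mean(0); u,s,vt=np.linalg.svd(F[:,:2]-m); t=vt[0]; nn=vt[1]
                F=F[abs((F[:,:2]-m)@nn)<.004]
            if nn[0]<0: nn=-nn
            t=np.array([-nn[1],nn[0]])
            s=(F[:,:2]-m)@t; lo,hi=np.percentile(s,[.5,99.5])
            print(k,n,"back plane yaw",np.degrees(np.arctan2(nn[1],nn[0])).round(2),"mid",(m+t*(lo+hi)/2).round(4),"w",round(hi-lo,4),len(F),"res",((F[:,:2]-m)@nn).std().round(4))
        T=P[(P[:,2]>h-.006)&(P[:,2]<h+.008)]
        if n=="side" : T=T[np.linalg.norm(T[:,:2]-c0[:2],axis=1)<.09]
        (cx,cy),sz,an=cv2.minAreaRect((T[:,:2]*1000).astype(np.float32))
        print(k,n,"top edge",round(cx/1000,4),round(cy/1000,4),np.round(sz,1),round(an,2),len(T),"z",np.median(T[:,2]).round(4))
# slots: bright pixels in side
for k in dims:
    a,b,c,d=rs[k]; g=fs["color"][a:b,c:d].astype(float).mean(-1)
    print(k,"board grey",np.median(g))
# stand panel: top strip
for n,W,(a,b,c,d) in(("side",Ws,(235,390,200,345)),("top",Wt,(215,315,160,245))):
    P=W[a:b,c:d].reshape(-1,3);P=P[np.isfinite(P[:,0])]
    T=P[(P[:,2]>.195)&(P[:,2]<.21)]
    r=cv2.minAreaRect((T[:,:2]*1000).astype(np.float32)); print(n,"panel top",r,len(T),np.median(T[:,2]))
    A=P[(P[:,2]>.155)&(P[:,2]<.185)]
    pt=np.array(r[0])/1000
    np.savez(f"A_{n}.npz",A=A)
    print(n,len(A),A.min(0),A.max(0))
E
python3 fit.py
```

```text
large side back plane yaw -46.07 mid [ 0.4532 -0.0303] w 0.1194 1543 res 0.0014
large side top edge 0.4555 -0.0322 [119.8  13.7] 44.26 190 z 0.1714
large top top edge 0.4551 -0.0296 [117.4   8.1] 43.95 122 z 0.1701
medium side back plane yaw -33.73 mid [ 0.6738 -0.0341] w 0.1038 939 res 0.0016
medium side top edge 0.6756 -0.0364 [105.3  13. ] 57.42 132 z 0.1435
medium top top edge 0.6755 -0.0331 [104.1   8.8] 56.56 107 z 0.1419
small side back plane yaw -38.24 mid [ 0.5679 -0.2405] w 0.0905 512 res 0.0017
small side top edge 0.5709 -0.2418 [89.5 13.4] 51.95 93 z 0.1148
small top top edge 0.5694 -0.2397 [89.3  8.7] 52.46 91 z 0.1134
large board grey 86.66666666666667
medium board grey 88.66666666666667
small board grey 106.66666666666667
side panel top ((415.8250732421875, 277.2995300292969), (198.6899871826172, 18.435489654541016), 58.98503875732422) 577 0.20071420564383277
side 965 [0.35885273 0.19309152 0.15500793] [0.53221344 0.36569639 0.18499393]
top panel top ((414.2453308105469, 279.70184326171875), (197.87709045410156, 13.2142333984375), 59.67529296875) 326 0.19926211566185859
top 263 [0.3598356  0.1919513  0.15505383] [0.5301584  0.35887683 0.1849512 ]
```

```bash
cat > arm.py <<'E'
from h import *
fs=np.load("side0.npz"); ft=np.load("top0.npz")
for n,f,(a,b,c,d) in(("side",fs,(225,390,200,345)),("top",ft,(205,315,160,245))):
    W=cloud(f); P=W[a:b,c:d].reshape(-1,3);P=P[np.isfinite(P[:,0])]
    T=P[(P[:,2]>.193)&(P[:,2]<.21)]
    m=T[:,:2].mean(0); vt=np.linalg.svd(T[:,:2]-m)[2]; t=vt[0]; 
    if t[1]<0:t=-t
    nn=np.array([t[1],-t[0]]); 
    T=T[abs((T[:,:2]-m)@nn)<.008]; s=(T[:,:2]-m)@t; m=m+t*(s.min()+s.max())/2
    print(n,"panel yaw",np.degrees(np.arctan2(nn[1],nn[0])),"mid",m, "ext",s.max()-s.min(), "nn range",np.percentile((T[:,:2]-m)@nn,[1,50,99]))
    # front-face extremes
    x=(P[:,:2]-m)@nn; y=(P[:,:2]-m)@t
    A=P[(P[:,2]>.14)&(P[:,2]<.19)&(x>.02)&(x<.16)&(abs(y)<.04)]
    xa=(A[:,:2]-m)@nn; ya=(A[:,:2]-m)@t
    print(" arm n",len(A),"x",xa.min(),np.sort(xa)[-3:],"z",np.percentile(A[:,2],[5,50,95]))
    for lo in np.arange(.02,.15,.01):
        q=(xa>=lo)&(xa<lo+.01)
        if q.sum(): print("  x %.3f n %d y %.4f..%.4f med %.4f z max %.4f"%(lo+.005,q.sum(),ya[q].min(),ya[q].max(),np.median(ya[q]),A[q,2].max()))
    c1=np.polyfit(xa,ya,1); print(" arm fit y=",c1, "angle",np.degrees(np.arctan(c1[0])))
E
python3 arm.py
```

```text
side panel yaw -30.822957021325134 mid [0.41336935 0.27879059] ext 0.19870036590306317 nn range [-0.00537631 -0.00139829  0.00760141]
 arm n 170 x 0.032835231011412884 [0.13756634 0.13777097 0.13830297] z [0.16472054 0.17032695 0.17791805]
  x 0.035 n 12 y -0.0040..0.0030 med -0.0008 z max 0.1726
  x 0.045 n 16 y -0.0044..0.0028 med 0.0001 z max 0.1721
  x 0.055 n 16 y -0.0055..0.0027 med 0.0005 z max 0.1720
  x 0.065 n 18 y -0.0050..0.0031 med -0.0005 z max 0.1719
  x 0.075 n 13 y -0.0051..0.0029 med -0.0005 z max 0.1717
  x 0.085 n 14 y -0.0047..0.0029 med -0.0000 z max 0.1714
  x 0.095 n 18 y -0.0050..0.0031 med -0.0009 z max 0.1732
  x 0.105 n 10 y -0.0050..0.0028 med -0.0009 z max 0.1712
  x 0.115 n 16 y -0.0053..0.0027 med -0.0002 z max 0.1746
  x 0.125 n 17 y -0.0054..0.0027 med -0.0005 z max 0.1808
  x 0.135 n 20 y -0.0059..0.0029 med 0.0002 z max 0.1807
 arm fit y= [-4.93045254e-03 -4.13447974e-05] angle -0.28249183261059346
top panel yaw -30.821803655268734 mid [0.41462561 0.27946255] ext 0.19785956390193282 nn range [-0.00670484 -0.00021127  0.00564139]
 arm n 135 x 0.021312865723823383 [0.13355159 0.13437813 0.13463399] z [0.16443506 0.16831444 0.17458041]
  x 0.025 n 11 y -0.0034..0.0041 med 0.0005 z max 0.1722
  x 0.035 n 12 y -0.0039..0.0039 med -0.0006 z max 0.1718
  x 0.045 n 11 y -0.0039..0.0040 med -0.0006 z max 0.1721
  x 0.055 n 12 y -0.0039..0.0046 med -0.0005 z max 0.1723
  x 0.065 n 12 y -0.0038..0.0043 med -0.0002 z max 0.1707
  x 0.075 n 11 y -0.0040..0.0033 med 0.0003 z max 0.1711
  x 0.085 n 13 y -0.0042..0.0034 med -0.0012 z max 0.1716
  x 0.095 n 11 y -0.0037..0.0041 med 0.0005 z max 0.1705
  x 0.105 n 12 y -0.0042..0.0038 med -0.0006 z max 0.1705
  x 0.115 n 11 y -0.0047..0.0036 med -0.0019 z max 0.1719
  x 0.125 n 12 y -0.0041..0.0036 med -0.0005 z max 0.1759
  x 0.135 n 7 y -0.0044..0.0023 med -0.0013 z max 0.1782
 arm fit y= [-0.00905667  0.00035889] angle -0.5188946045995627
```

Run:
```python
from h import *
f=np.load("top0.npz"); W=cloud(f)
m=np.array([.4140,.2791]); y=np.radians(-30.8); nn=np.array([np.cos(y),np.sin(y)]); t=np.array([-nn[1],nn[0]]); o=m+.006*nn; print("origin",o,"tip",o+.13*nn-.0008*t)
for k,(u,v) in dict(mouse=(191,215),stamp=(283,221),pot=(259,155),mug=(387,168)).items():
    a=W[v-22:v+23,u-22:u+23].reshape(-1,3); a=a[(a[:,2]>.015)&(a[:,2]<.16)]
    s=(a[:,:2]-o)@np.stack([nn,t],1)
    print(k,"world",a.min(0).round(3),a.max(0).round(3),"stand",s.min(0).round(3),s.max(0).round(3))
```

```text
origin [0.41915376 0.27602774] tip [0.53040891 0.208775  ]
mouse world [0.498 0.321 0.015] [0.614 0.42  0.041] stand [-0.005  0.091] [0.138 0.183]
stamp world [0.483 0.003 0.015] [0.578 0.063 0.139] stand [ 0.195 -0.202] [ 0.254 -0.103]
pot world [0.725 0.094 0.015] [0.796 0.166 0.154] stand [0.332 0.013] [0.402 0.086]
mug world [ 0.682 -0.317  0.015] [ 0.777 -0.226  0.098] stand [ 0.503 -0.36 ] [ 0.584 -0.249]
```

```bash
cat >> h.py <<'E'
from scipy.spatial.transform import Rotation as Ro
def Rt(yaw_deg,tilt=0):
    """tool pointing down, tool y along yaw; tilt (deg) about tool x"""
    y=np.radians(yaw_deg); Y=np.array([np.cos(y),np.sin(y),0]); Z=np.array([0,0,-1.]); X=np.cross(Y,Z)
    return np.stack([X,Y,Z],1)@Ro.from_euler('x',tilt,degrees=True).as_matrix()
def delta(pos,R,p0=None,R0=None):
    from bench import ctrl
    s=ctrl.sense()
    if p0 is None: p0=s["position"]
    if R0 is None: R0=Ro.from_rotvec(s["ee_rot"]).as_matrix()
    d=R0.T@(np.array(pos)-p0)*1000; dr=Ro.from_matrix(R0.T@R).as_rotvec()
    print("trans",d.round(1),"dr",dr.round(4))
def st():
    from bench import ctrl
    s=ctrl.sense(); R=Ro.from_rotvec(s["ee_rot"]).as_matrix()
    print("t",round(s["clock"],2),"pos",s["position"].round(4),"yawy",np.degrees(np.arctan2(R[1,1],R[0,1])).round(2),"z",R[:,2].round(4),"F",s["wrist_force"].round(2),"T",s["torque"].round(3),"gap",round(s["finger_gap"],4),"q6",s["joint_positions"].round(2)[5])
E
python3 - <<'E'
from h import *
st();delta([.4555,-.0313,.24],Rt(-46));delta([.4555,-.0313,.146],Rt(-46))
E
```

```text
t 0.5 pos [ 0.2465 -0.4916  0.1962] yawy -63.37 z [-0.e+00  1.e-04 -1.e+00] F [0.19 0.22 0.27] T [0.034 0.01  0.003] gap 0.0852 q6 -0.08
trans [ 393.1 -317.8  -43.7] dr [-1.000e-04 -0.000e+00 -3.032e-01]
trans [ 393.1 -317.8   50.3] dr [-1.000e-04 -0.000e+00 -3.032e-01]
```

apply_moves:
  translation:
    - [0, 0, -44]
    - [40, -32, -50]
    - [80, -64, -50]
    - [120, -96, -50]
    - [160, -128, -50]
    - [200, -160, -50]
    - [240, -192, -50]
    - [280, -225, -50]
    - [320, -258, -50]
    - [360, -290, -50]
    - [393, -318, -44]
    - [393, -318, -44]
    - [393, -318, -44]
  dr:
    - [0, 0, 0]
    - [0, 0, -0.03]
    - [0, 0, -0.06]
    - [0, 0, -0.09]
    - [0, 0, -0.12]
    - [0, 0, -0.16]
    - [0, 0, -0.2]
    - [0, 0, -0.24]
    - [0, 0, -0.28]
    - [0, 0, -0.303]
    - [0, 0, -0.303]
    - [0, 0, -0.303]
    - [0, 0, -0.303]
  grip: [60, 60, 60, 60, 60, 60, 60, 60, 60, 60, 60, 60, 60]
  force: 60

```text
clock: 2.12
position: [0.4552, -0.0315, 0.2403]
ee_rot: [2.913, 1.177, -0.0]
wrist_force: [-0.8, 0.2, 0.0]
finger_gap: 0.0601
```

Run:
```python
from h import *
st();delta([.4555,-.0313,.146],Rt(-46))
```

```text
t 2.12 pos [ 0.4552 -0.0315  0.2403] yawy -45.98 z [-1.e-04 -2.e-04 -1.e+00] F [-0.83  0.23  0.04] T [-0.096 -0.038  0.013] gap 0.0601 q6 0.63
trans [ 0.4  0.1 94.3] dr [0.     0.0002 0.0003]
```

apply_moves:
  translation:
    - [0, 0, 50]
    - [0, 0, 94]
    - [0, 0, 94]
    - [0, 0, 94]
    - [0, 0, 94]
    - [0, 0, 94]
    - [0, 0, 94]
    - [0, 0, 94]
    - [0, 0, 94]
  dr:
    - [0, 0, 0]
    - [0, 0, 0]
    - [0, 0, 0]
    - [0, 0, 0]
    - [0, 0, 0]
    - [0, 0, 0]
    - [0, 0, 0]
    - [0, 0, 0]
    - [0, 0, 0]
  grip: [60, 60, 60, 30, 0, 0, 0, 0, 0]
  force: 60

```text
clock: 3.25
position: [0.4553, -0.0312, 0.1463]
ee_rot: [2.913, 1.177, -0.0]
wrist_force: [0.9, 0.1, -0.4]
finger_gap: -0.0001
```

Run:
```python
from h import *
st()
o=np.array([.41915,.27603]); y=np.radians(-30.8); nn=np.array([np.cos(y),np.sin(y)])
c=o+.21*nn; print(c); delta([c[0],c[1],.25],Rt(-31))
```

```text
t 3.25 pos [ 0.4553 -0.0312  0.1463] yawy -46.0 z [-0. -0. -1.] F [ 0.85  0.07 -0.42] T [0.007 0.021 0.025] gap -0.0001 q6 0.63
[0.59953158 0.168501  ]
trans [ 242.4  -43.5 -103.7] dr [ 0.      0.     -0.2618]
```

The gap closed to zero, so nothing was grasped. Looking.

Run:
```python
from bench import ctrl
from h import *
for n in("side","top"):
    f=ctrl.grab_frame(n); np.savez(f"{n}1.npz",**f); 
    r=(130,270,240,400) if n=="side" else (170,300,250,400)
    a,b,c,d=r
    cv2.imwrite(f"pics/{n}1.png",cv2.resize(f["color"][a:b,c:d],None,fx=4,fy=4))
```

```text
(no output)
```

View pics/side1.png

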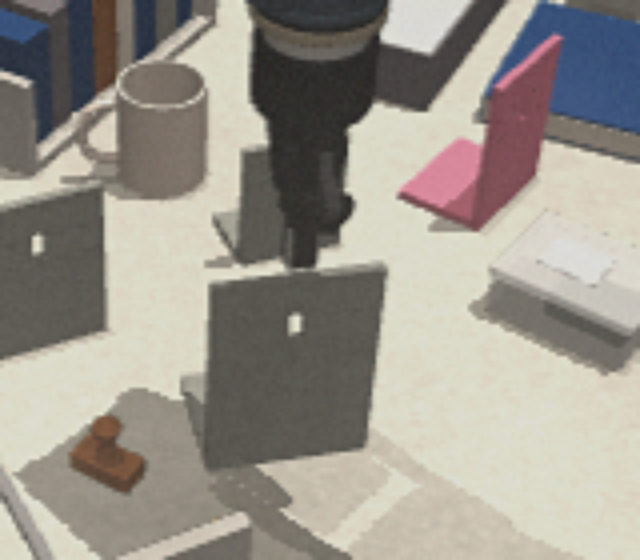

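View pics/top1.png

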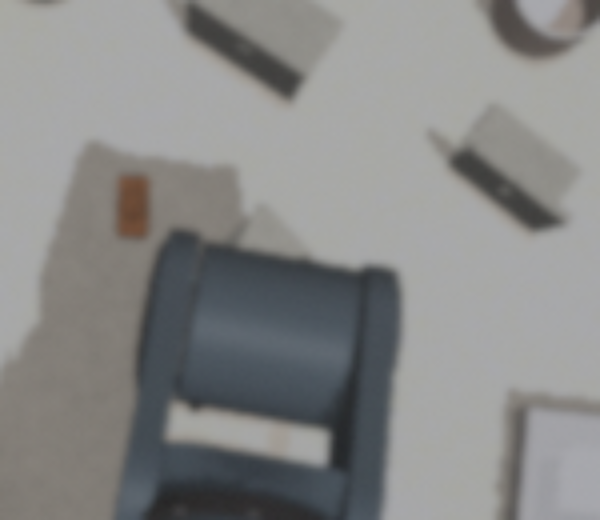

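Run:
```python
from h import *
f=np.load("side1.npz"); W=cloud(f)
R=W[190:255,282:342].reshape(-1,3)
F=R[(R[:,2]>.02)&(R[:,2]<.16)]
T=R[(R[:,2]>.165)&(R[:,2]<.18)]
m=F[:,:2].mean(0)
for _ in range(5):
    m=F[:,:2].mean(0); vt=np.linalg.svd(F[:,:2]-m)[2]; nn=vt[1]; nn=nn*np.sign(nn[0]); F=F[abs((F[:,:2]-m)@nn)<.004]
t=np.array([-nn[1],nn[0]]); s=(F[:,:2]-m)@t
print("yaw",np.degrees(np.arctan2(nn[1],nn[0])),m+t*(np.percentile(s,.5)+np.percentile(s,99.5))/2)
# gripper fingers 
G=W[170:197,308:322]; print(G[::4,6].round(3))
print(proj(f,[[.4553,-.0312,.1463],[.4553,-.0312,.171],[.4553,-.0312,.2]]))
```

```text
yaw -45.06472974037162 [ 0.45626906 -0.02815798]
[[ 0.452 -0.014  0.278]
 [ 0.449 -0.01   0.269]
 [ 0.451 -0.014  0.254]
 [ 0.451 -0.017  0.24 ]
 [ 0.443 -0.002  0.24 ]
 [ 0.451 -0.019  0.213]
 [ 0.451 -0.022  0.198]]
[[313.22315937 206.56561398]
 [313.75751118 199.47775236]
 [314.40628263 190.8721817 ]]
```

Run:
```python
from h import *
f=np.load("side1.npz"); W=cloud(f)
p=np.array([.4553,-.0312]); n=np.array([.695,-.719]); t=np.array([.719,.695])
for r in range(178,208):
    print(r,[("%d/%d/%d"%(1000*(W[r,c,:2]-p)@n,1000*(W[r,c,:2]-p)@t,1000*W[r,c,2])) if np.isfinite(W[r,c,0]) else "-" for c in range(306,326,2)])
```

```text
178 ['224/-39/73', '226/-47/70', '-8/16/250', '-16/13/255', '-15/8/253', '-18/4/255', '-15/-1/252', '-47/3/276', '-49/0/277', '-49/-5/276']
179 ['225/-40/67', '226/-47/66', '9/11/232', '-14/13/251', '-12/7/248', '-41/11/269', '-41/6/269', '-49/4/275', '-52/0/276', '-54/-4/277']
180 ['224/-40/65', '228/-47/61', '4/12/233', '-14/12/247', '-14/7/246', '-41/11/267', '-53/10/276', '-55/5/276', '-56/1/276', '-57/-3/276']
181 ['228/-41/57', '229/-48/56', '8/11/227', '-11/11/242', '-14/7/243', '-42/11/264', '-55/10/274', '-57/6/275', '-58/1/275', '-57/-3/273']
182 ['228/-41/53', '222/-46/57', '6/11/225', '-11/11/238', '-13/7/239', '-44/11/263', '-59/11/274', '-58/6/273', '-58/1/272', '-61/-2/273']
183 ['227/-41/50', '227/-48/49', '226/-55/48', '-11/11/236', '-30/12/250', '-43/11/259', '-57/10/269', '-60/6/271', '-56/0/267', '-60/-2/270']
184 ['227/-41/46', '224/-47/47', '228/-55/43', '-11/11/233', '-27/11/244', '-46/12/258', '-56/10/266', '-54/4/263', '-55/0/263', '-52/-6/260']
185 ['224/-41/44', '224/-47/43', '8/10/214', '-15/12/232', '-29/11/243', '-43/10/253', '-52/8/259', '-45/1/253', '-
[... 2322 characters left out ...]
/-23/159', '-4/-27/161']
203 ['-1/21/163', '-1/15/162', '-4/10/164', '-2/4/161', '-1/0/159', '-1/-6/159', '-1/-11/158', '-3/-16/159', '-1/-23/156', '-1/-28/155']
204 ['-1/21/160', '-1/15/158', '0/9/157', '-1/4/157', '-4/0/159', '0/-7/154', '-1/-12/154', '-2/-17/154', '-4/-22/155', '-2/-28/152']
205 ['0/20/154', '0/15/154', '-2/10/155', '-2/4/154', '-1/-1/152', '-2/-6/152', '0/-12/150', '-3/-17/151', '-3/-22/151', '-2/-29/148']
206 ['0/20/150', '-1/14/151', '0/9/150', '-1/3/150', '-2/-1/149', '-2/-6/149', '0/-12/146', '0/-18/145', '-4/-23/147', '-3/-29/146']
207 ['0/20/148', '-1/15/148', '-4/10/150', '-4/4/148', '-1/-1/145', '-3/-6/146', '-1/-12/144', '-1/-18/143', '-1/-24/142', '-3/-29/142']
```

Run:
```python
from h import *
f=np.load("side1.npz"); cv2.imwrite("pics/side1z.png",cv2.resize(f["color"][165:225,275:345],None,fx=10,fy=10,interpolation=cv2.INTER_CUBIC))
```

```text
(no output)
```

View pics/side1z.png

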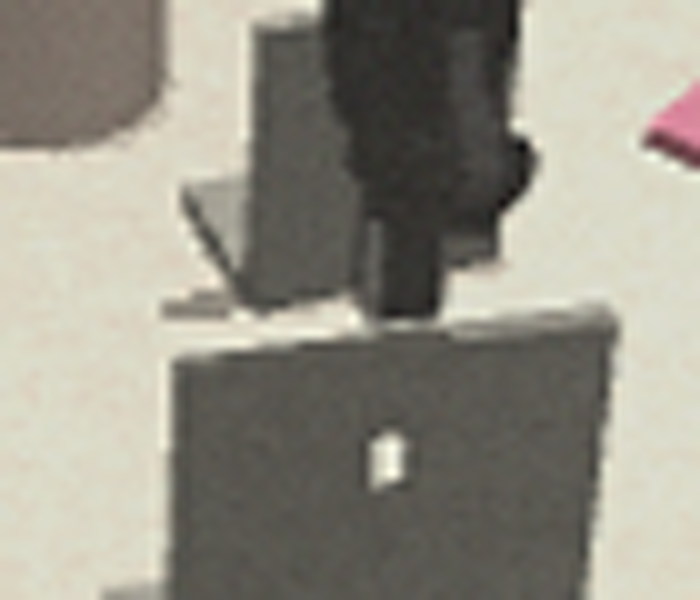

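The picture shows the shut fingertips ending at about z 0.183, just above the board top, although the state says 0.146. I'll lift clear and measure the tip against the reported TCP.

apply_moves:
  translation:
    - [0, 0, -60]
    - [0, 0, -60]
    - [0, 0, -60]
    - [0, 0, -60]
  dr:
    - [0, 0, 0]
    - [0, 0, 0]
    - [0, 0, 0]
    - [0, 0, 0]
  grip: [0, 0, 0, 0]

```text
clock: 3.85
position: [0.4548, -0.0311, 0.2053]
ee_rot: [-2.912, -1.176, 0.002]
wrist_force: [-0.0, -0.3, 0.0]
finger_gap: -0.0001
```

Run:
```python
from bench import ctrl
from h import *
st()
for n in("side","top"):
    f=ctrl.grab_frame(n); np.savez(f"{n}2.npz",**f); W=cloud(f)
    s=ctrl.sense()["position"]; print(n,"tcp px",proj(f,s),proj(f,s+[0,0,.037]))
    c0=proj(f,s+[0,0,.037])[0].astype(int)
    if n=="side":
        cv2.imwrite("pics/side2z.png",cv2.resize(f["color"][130:210,270:360],None,fx=7,fy=7,interpolation=cv2.INTER_CUBIC))
st()
```

```text
t 3.85 pos [ 0.4548 -0.0311  0.2053] yawy -46.01 z [-1.8e-03  3.0e-04 -1.0e+00] F [-0.03 -0.3   0.04] T [-0.007  0.035 -0.006] gap -0.0001 q6 0.63
side tcp px [[314.66561095 189.31572446]] [[315.53838005 177.78444496]]
top tcp px [[311.69623317 252.98872666]] [[312.3839108  253.07560253]]
t 3.95 pos [ 0.4549 -0.0312  0.2055] yawy -46.01 z [-1.5e-03  3.0e-04 -1.0e+00] F [0.34 0.25 0.39] T [-0.031  0.014  0.021] gap -0.0 q6 0.63
```

View pics/side2z.png

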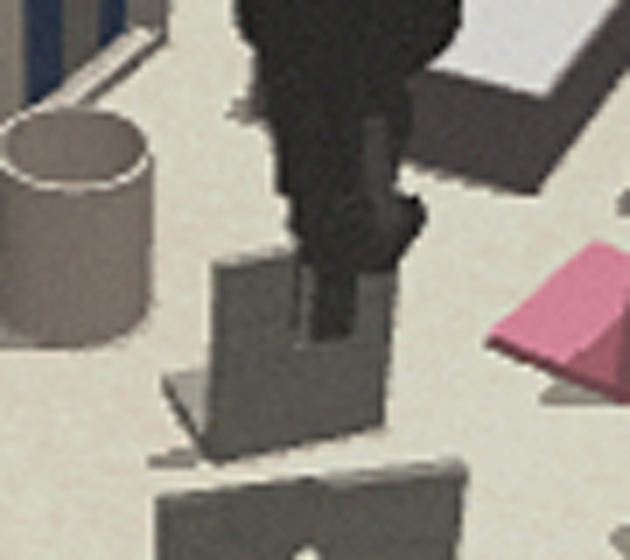

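The tip sits about 35 mm above the reported TCP, while the board heights measure correctly. I'll descend by what the picture shows; even if the state were right, 62 mm of finger depth still clears the gripper body.

apply_moves:
  translation:
    - [0, 0, 0]
    - [0, 0, 0]
    - [0, 0, 40]
    - [0, 0, 70]
    - [0, 0, 96]
    - [0, 0, 96]
    - [0, 0, 96]
  dr:
    - [0, 0, 0]
    - [0, 0, 0]
    - [0, 0, 0]
    - [0, 0, 0]
    - [0, 0, 0]
    - [0, 0, 0]
    - [0, 0, 0]
  grip: [60, 60, 60, 60, 60, 60, 60]

```text
clock: 4.82
position: [0.4559, -0.0313, 0.1112]
ee_rot: [2.912, 1.176, 0.001]
wrist_force: [0.1, 0.3, 0.6]
finger_gap: 0.0599
```

Run:
```python
from bench import ctrl
from h import *
st()
f=ctrl.grab_frame("side"); np.savez("side3.npz",**f)
cv2.imwrite("pics/side3z.png",cv2.resize(f["color"][150:260,270:360],None,fx=5,fy=5,interpolation=cv2.INTER_CUBIC))
```

```text
t 4.83 pos [ 0.4559 -0.0313  0.1112] yawy -46.01 z [ 1.e-03 -2.e-04 -1.e+00] F [0.12 0.33 0.59] T [-0.032  0.013 -0.008] gap 0.0599 q6 0.63
```

View pics/side3z.png

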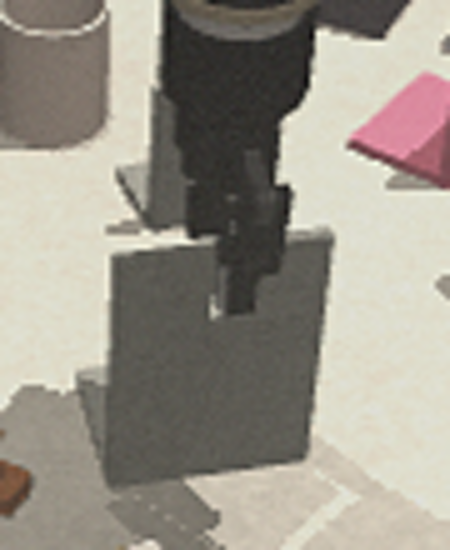

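Run:
```python
from h import *
f=np.load("side3.npz"); W=cloud(f)
p=np.array([.4559,-.0313]); n=np.array([.695,-.719]); t=np.array([.719,.695])
for r in range(196,216,2):
    print(r,[("%d/%d/%d"%(1000*(W[r,c,:2]-p)@n,1000*(W[r,c,:2]-p)@t,1000*W[r,c,2])) for c in range(306,330,2)])
```

```text
196 ['216/-41/4', '33/5/156', '32/0/156', '31/-4/156', '-35/10/212', '-52/10/225', '-65/10/235', '-64/4/234', '-63/0/232', '-64/-5/232', '-65/-10/232', '5/-41/171']
198 ['206/-39/3', '209/-46/0', '4/8/173', '4/3/172', '-38/11/208', '-53/11/220', '-64/9/228', '-62/3/226', '-60/-2/223', '-62/-6/224', '-64/-10/225', '-1/-39/171']
200 ['-1/21/173', '-1/15/172', '0/10/171', '-2/5/171', '-37/10/200', '-56/11/216', '-62/8/220', '-48/-1/207', '-49/-6/208', '-57/-8/214', '-63/-11/218', '-4/-38/166']Traceback (most recent call last):
  File "<stdin>", line 5, in <module>
ValueError: cannot convert float NaN to integer
```

Run:
```python
from h import *
f=np.load("side3.npz"); W=np.nan_to_num(cloud(f))
p=np.array([.4559,-.0313]); n=np.array([.695,-.719]); t=np.array([.719,.695])
for r in range(201,216):
    print(r,[("%d/%d/%d"%(1000*(W[r,c,:2]-p)@n,1000*(W[r,c,:2]-p)@t,1000*W[r,c,2])) for c in range(310,328,2)])
```

```text
201 ['-2/10/169', '-5/5/171', '-42/12/202', '-58/11/214', '-59/7/215', '-54/0/209', '-54/-4/209', '-60/-8/213', '-3/-33/162']
202 ['-1/9/164', '-2/4/164', '-40/11/196', '-58/11/212', '-58/6/210', '-339/-306/0', '-56/-4/207', '-60/-8/210', '-3/-33/159']
203 ['-4/10/163', '-3/4/161', '-35/9/189', '-61/12/211', '-61/7/210', '-60/1/208', '-58/-3/206', '-60/-8/206', '-1/-35/154']
204 ['-6/10/161', '-2/4/157', '-33/8/183', '-56/10/203', '-58/6/204', '-60/1/205', '-58/-4/202', '-60/-8/203', '0/-35/149']
205 ['-3/9/156', '-3/4/155', '-34/8/182', '-58/11/202', '-59/6/202', '-56/0/198', '-2/-24/149', '0/-30/147', '-2/-35/147']
206 ['-1/9/150', '-1/3/150', '-36/8/179', '-40/5/182', '-38/0/180', '-40/-5/180', '-3/-24/146', '-4/-29/146', '-2/-35/144']
207 ['-1/8/147', '-2/3/146', '-33/7/173', '-42/5/180', '-43/0/181', '-43/-4/180', '-2/-24/142', '0/-30/139', '-3/-35/141']
208 ['-3/9/145', '-1/3/142', '-35/8/171', '-42/5/177', '-37/-1/172', '-41/-5/175', '-2/-24/138', '-4/-29/139', '-3/-35/138']
209 ['-1/8/140', '151/-45/0', '-36/8/169', '-41/4/173', '-40/0/171', '-42/-5/172', '-2/-24/135', '-3/-30/135', '-4/-35/134']
210 ['-4/9/138', '145/-43/2', '-32/7/163', '-41/4/170', '-40/-1/168', '-41/-6/168', '-3/-24/132', '-2/-30/130', '-3/-36/130']
211 ['-1/8/132', '138/-41/3', '-37/8/163', '-43/4/167', '-41/-1/165', '-43/-5/166', '-3/-25/128', '-1/-31/126', '-2/-37/125']
212 ['-2/8/129', '136/-41/1', '-33/6/156', '-40/3/162', '-41/-1/162', '-36/-8/156', '-2/-25/124', '-2/-31/122', '-4/-36/124']
213 ['-3/8/127', '5/0/117', '-33/6/152', '-37/2/156', '-4/-14/124', '2/-21/117', '-2/-26/120', '-4/-31/121', '-2/-37/118']
214 ['-339/-306/0', '-2/2/122', '1/-4/117', '-3/-8/120', '-3/-14/119', '0/-21/116', '-3/-26/117', '-2/-32/115', '0/-38/112']
215 ['-3/7/119', '0/1/116', '-1/-4/116', '-2/-9/115', '1/-16/111', '-4/-20/115', '-3/-26/113', '-1/-32/111', '-3/-38/111']
```

Measured: tips are at about reported z + 0.035 and the fingers straddle the board. Closing.

apply_moves:
  translation:
    - [0, 0, 0]
    - [0, 0, 0]
    - [0, 0, 0]
    - [0, 0, 0]
    - [0, 0, 0]
  dr:
    - [0, 0, 0]
    - [0, 0, 0]
    - [0, 0, 0]
    - [0, 0, 0]
    - [0, 0, 0]
  grip: [30, 0, 0, 0, 0]
  force: 60

```text
clock: 5.5
position: [0.4553, -0.0311, 0.1106]
ee_rot: [-2.913, -1.176, -0.0]
wrist_force: [-2.7, 1.3, 5.2]
finger_gap: 0.0066
```

Run:
```python
from bench import ctrl
from h import *
st()
f=ctrl.grab_frame("side"); np.savez("side4.npz",**f)
cv2.imwrite("pics/side4z.png",cv2.resize(f["color"][150:260,270:360],None,fx=5,fy=5,interpolation=cv2.INTER_CUBIC))
```

```text
t 5.5 pos [ 0.4553 -0.0311  0.1106] yawy -46.02 z [ 1.e-04  2.e-04 -1.e+00] F [-2.71  1.34  5.16] T [ 0.188  0.388 -0.009] gap 0.0066 q6 0.63
```

View pics/side4z.png

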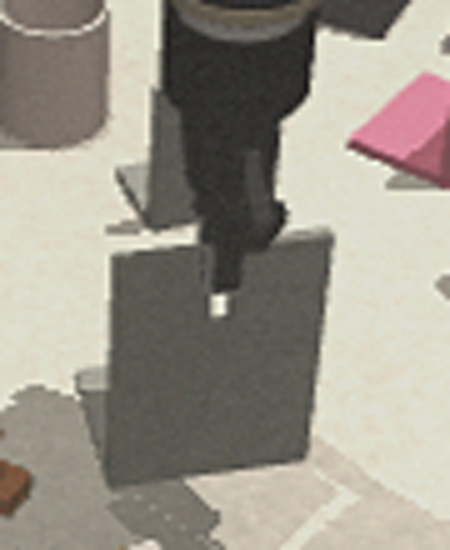

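Gripped; fingertips end just above the slot at crop (220,306), which is pixel (314,211). Next: board pose relative to the tool, then lift and carry.

```bash
cat >> h.py <<'E'
def board(f,roi,h,zlo=.02,base=0.,tol=.004):
    W=cloud(f); a,b,c,d=roi; P=W[a:b,c:d].reshape(-1,3); P=P[np.isfinite(P[:,0])]
    F=P[(P[:,2]>base+zlo)&(P[:,2]<base+h-.008)]
    return F
def planefit(F,tol=.005,it=6):
    # vertical-ish plane, robust; returns m, unit normal 3d (pointing +x)
    m=np.median(F,0)
    for _ in range(it):
        m=F.mean(0); vt=np.linalg.svd(F-m,full_matrices=False)[2]; n=vt[2]; n=n*np.sign(n[0]); F=F[abs((F-m)@n)<tol]
    return m,n,F
E
python3 - <<'E'
from h import *
f=np.load("side4.npz")
F=board(f,(200,250,288,338),.171)
m,n,F=planefit(F); yaw=np.arctan2(n[1],n[0]); t=np.array([-np.sin(yaw),np.cos(yaw)])
s=(F[:,:2]-m[:2])@t
print(n, np.degrees(yaw)); 
# lateral edges per-height
mids=[]
for z in np.arange(.03,.15,.01):
    q=(F[:,2]>z)&(F[:,2]<z+.01); mids.append((s[q].min()+s[q].max())/2); 
print(np.round(mids,4)); c=m[:2]+t*np.median(mids); print("mid",c,"rel tool",(c-[.4553,-.0311])@t,(c-[.4553,-.0311])@[np.cos(yaw),np.sin(yaw)])
o=np.array([.41915,.27603]); y=np.radians(-30.8); nn=np.array([np.cos(y),np.sin(y)])
c=o+.21*nn; print(c); delta([.4553,-.0311,.205],Rt(-46)); delta([c[0],c[1],.205],Rt(-31))
E
```

```text
[ 0.69251023 -0.72140598  0.00173028] -46.17077227696554
[ 0.0001 -0.0013 -0.0004  0.0003 -0.0009 -0.0003 -0.0012 -0.0014 -0.0014
 -0.0008 -0.0007 -0.0005]
mid [ 0.45329668 -0.03038355] rel tool -0.0009490572139625705 -0.0019041725658052993
[0.59953158 0.168501  ]
trans [  0.   -0.  -94.4] dr [-0.0001 -0.0001 -0.0003]
trans [242.4 -43.5 -94.3] dr [-1.000e-04 -1.000e-04 -2.621e-01]
```

```bash
cat >> h.py <<'E'
YA=np.radians(-30.82); NN=np.array([np.cos(YA),np.sin(YA)]); TT=np.array([-NN[1],NN[0]]); N0=.2185
def sp(x,L): # stand x (m from panel face), lateral world coordinate
    return (N0+x)*NN+L*TT
def go(x,L,z,yaw=-31.2,tilt=0):
    c=sp(x,L); delta([c[0],c[1],z],Rt(yaw,tilt))
def ss():
    from bench import ctrl
    s=ctrl.sense(); R=Ro.from_rotvec(s["ee_rot"]).as_matrix(); p=s["position"]; F=s["wrist_force"]
    print("t %.2f x %.4f L %.4f z %.4f yaw %.2f Fx %.1f Fy %.1f Fz %.1f T %s gap %.4f"%(s["clock"],p[:2]@NN-N0,p[:2]@TT,p[2],np.degrees(np.arctan2(R[1,1],R[0,1])),F[:2]@NN,F[:2]@TT,F[2],s["torque"].round(2),s["finger_gap"]))
E
python3 - <<'E'
from h import *
ss(); go(.19,.4508,.205)
E
```

```text
t 5.55 x 0.1884 L 0.2066 z 0.1106 yaw -46.02 Fx -3.3 Fy -0.3 Fz 5.6 T [ 0.24  0.38 -0.07] gap 0.0069
trans [236.1 -62.5 -94.3] dr [-1.000e-04 -1.000e-04 -2.586e-01]
```

apply_moves:
  translation:
    - [0, 0, -30]
    - [0, 0, -65]
    - [0, 0, -94]
    - [40, -11, -94]
    - [80, -21, -94]
    - [120, -32, -94]
    - [160, -42, -94]
    - [200, -53, -94]
    - [236, -62, -94]
    - [236, -62, -94]
    - [236, -62, -94]
    - [236, -62, -94]
  dr:
    - [0, 0, 0]
    - [0, 0, 0]
    - [0, 0, 0]
    - [0, 0, -0.05]
    - [0, 0, -0.1]
    - [0, 0, -0.15]
    - [0, 0, -0.2]
    - [0, 0, -0.23]
    - [0, 0, -0.2586]
    - [0, 0, -0.2586]
    - [0, 0, -0.2586]
    - [0, 0, -0.2586]
  grip: [0, 0, 0, 0, 0, 0, 0, 0, 0, 0, 0, 0]

```text
clock: 7.05
position: [0.5817, 0.1765, 0.2042]
ee_rot: [2.738, 1.541, -0.001]
wrist_force: [0.1, 1.5, -3.3]
finger_gap: 0.007
```

Run:
```python
from bench import ctrl
from h import *
ss()
for n in ("side","top"):
    f=ctrl.grab_frame(n); np.savez(n+"5.npz",**f); cv2.imwrite(f"pics/{n}5.png",f["color"])
ss(); go(.19,.4508,.151)
```

```text
t 7.05 x 0.1906 L 0.4496 z 0.2042 yaw -31.25 Fx -0.7 Fy 1.4 Fz -3.3 T [ 0.07  0.05 -0.01] gap 0.0070
t 7.15 x 0.1907 L 0.4498 z 0.2044 yaw -31.24 Fx -0.1 Fy 0.7 Fz -3.1 T [-0.03  0.02 -0.03] gap 0.0067
trans [ 1.  -0.7 53.4] dr [ 0.      0.     -0.0007]
```

View pics/side5.png

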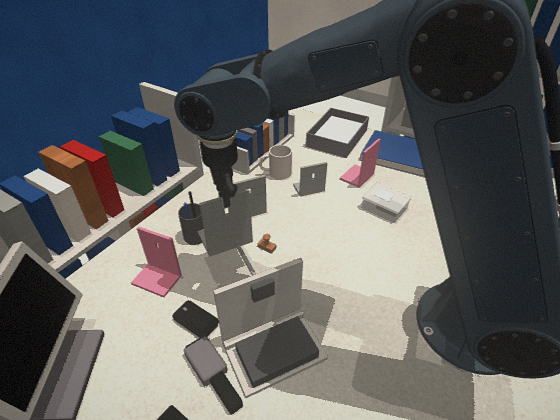

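View pics/top5.png

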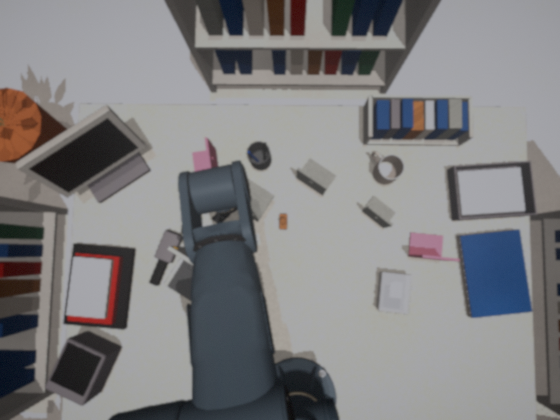

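Large is carried upright, with its back to the side camera at (228,225). The arm's end shows at (238,245), below the board in the image. I'll measure the board against the arm in the side view.

```bash
cat > mb.py <<'E'
import sys
from h import *
def meas(fn,roi,zlo,zhi,tool,save=None):
    f=np.load(fn); W=cloud(f); a,b,c,d=roi; P=W[a:b,c:d].reshape(-1,3); P=P[np.isfinite(P[:,0])]
    x=P[:,:2]@NN-N0; L=P[:,:2]@TT
    q=(P[:,2]>zlo)&(P[:,2]<zhi)&(abs(x-tool[0])<.05)&(abs(L-tool[1])<.09)
    m,n,F=planefit(P[q]); x=F[:,:2]@NN-N0; L=F[:,:2]@TT
    mids=[];w=[]
    for z in np.arange(zlo,zhi-.005,.006):
        k=(F[:,2]>z)&(F[:,2]<z+.006)
        if k.sum()>10: mids.append((L[k].min()+L[k].max())/2); w.append(np.ptp(L[k]))
    print("n",n.round(4),"yaw %.2f tiltz %.2f"%(np.degrees(np.arctan2(n[1],n[0])),np.degrees(np.arcsin(n[2]))),"back x %.4f"%x.mean(),"L mid %.4f"%np.median(mids),"rel tool %.4f"%(np.median(mids)-tool[1]),np.round(mids,4),"w",np.median(w).round(4),"ztop",P[(abs(P[:,:2]@NN-N0-tool[0])<.02)&(abs(P[:,:2]@TT-tool[1])<.055)&(abs(P[:,:2]@TT-tool[1])>.03),2].max() if 1 else 0)
    return m,n
def arm(fn,xr=(.05,.132)):
    f=np.load(fn); W=cloud(f); P=W[215:330,180:330].reshape(-1,3); P=P[np.isfinite(P[:,0])]
    x=P[:,:2]@NN-N0; L=P[:,:2]@TT
    A=(P[:,2]>.155)&(P[:,2]<.185)&(x>xr[0])&(x<xr[1])&(abs(L-.4505)<.025)
    for lo in np.arange(.03,.135,.015):
        k=A&(x>lo)&(x<lo+.015)
        if k.sum()>5: print("  arm x %.3f L %.4f..%.4f mid %.4f n %d"%(lo+.0075,L[k].min(),L[k].max(),(L[k].min()+L[k].max())/2,k.sum()))
E
python3 - <<'E'
from mb import *
meas("side5.npz",(180,270,190,265),.10,.22,(.1907,.4498))
arm("side5.npz"); arm("side0.npz")
E
```

```text
n [ 8.536e-01 -5.210e-01 -5.000e-04] yaw -31.40 tiltz -0.03 back x 0.1883 L mid 0.4480 rel tool -0.0018 [0.4478 0.447  0.4494 0.4485 0.4487 0.4482 0.4482 0.4477 0.4482 0.448
 0.4478 0.4471 0.449  0.4489 0.4474 0.4481 0.4486 0.4469 0.4479 0.4477] w 0.1184 ztop 0.2683708699455206
  arm x 0.052 L 0.4470..0.4539 mid 0.4505 n 16
  arm x 0.068 L 0.4459..0.4543 mid 0.4501 n 24
  arm x 0.082 L 0.4466..0.4541 mid 0.4503 n 21
  arm x 0.098 L 0.4460..0.4542 mid 0.4501 n 22
  arm x 0.112 L 0.4456..0.4545 mid 0.4500 n 21
  arm x 0.128 L 0.4455..0.4538 mid 0.4497 n 28
  arm x 0.052 L 0.4465..0.4541 mid 0.4503 n 15
  arm x 0.068 L 0.4461..0.4543 mid 0.4502 n 22
  arm x 0.082 L 0.4465..0.4541 mid 0.4503 n 22
  arm x 0.098 L 0.4462..0.4543 mid 0.4502 n 22
  arm x 0.112 L 0.4458..0.4539 mid 0.4499 n 23
  arm x 0.128 L 0.4453..0.4541 mid 0.4497 n 26
```

apply_moves:
  translation:
    - [1, 0, 30]
    - [2, 0, 53]
    - [2, -15, 53]
    - [2, -30, 53]
    - [2, -30, 53]
    - [2, -30, 53]
  dr:
    - [0, 0, 0]
    - [0, 0, 0]
    - [0, 0, 0]
    - [0, 0, 0]
    - [0, 0, 0]
    - [0, 0, 0]
  grip: [0, 0, 0, 0, 0, 0]

```text
clock: 7.9
position: [0.5578, 0.1947, 0.1522]
ee_rot: [2.736, 1.543, 0.002]
wrist_force: [-1.4, -0.4, -3.8]
finger_gap: 0.0065
```

Run:
```python
from bench import ctrl
from mb import *
ss()
f=ctrl.grab_frame("side"); np.savez("side6.npz",**f); cv2.imwrite(f"pics/side6.png",cv2.resize(f["color"][190:310,180:310],None,fx=6,fy=6,interpolation=cv2.INTER_CUBIC)[:600])
ss()
s=ctrl.sense()["position"]; tool=(s[:2]@NN-N0,s[:2]@TT)
meas("side6.npz",(180,290,190,275),.05,.155,tool); arm("side6.npz")
```

```text
t 7.90 x 0.1608 L 0.4530 z 0.1522 yaw -31.17 Fx -1.0 Fy -1.1 Fz -3.8 T [0.05 0.05 0.01] gap 0.0065
t 7.95 x 0.1609 L 0.4529 z 0.1520 yaw -31.19 Fx 0.4 Fy -0.0 Fz -2.6 T [-0.03 -0.01  0.01] gap 0.0069
n [ 8.542e-01 -5.199e-01  8.000e-04] yaw -31.32 tiltz 0.05 back x 0.1586 L mid 0.4520 rel tool -0.0009 [0.4514 0.4512 0.4515 0.4514 0.4523 0.4521 0.4521 0.4521 0.4516 0.4521
 0.4524 0.4512 0.4518 0.451  0.452  0.4525 0.4521] w 0.1186 ztop 0.35675866230182074
  arm x 0.052 L 0.4464..0.4539 mid 0.4501 n 17
  arm x 0.068 L 0.4459..0.4545 mid 0.4502 n 22
  arm x 0.082 L 0.4462..0.4541 mid 0.4501 n 22
  arm x 0.098 L 0.4454..0.4541 mid 0.4498 n 21
  arm x 0.112 L 0.4458..0.4540 mid 0.4499 n 23
  arm x 0.128 L 0.4458..0.4542 mid 0.4500 n 27
```

View pics/side6.png

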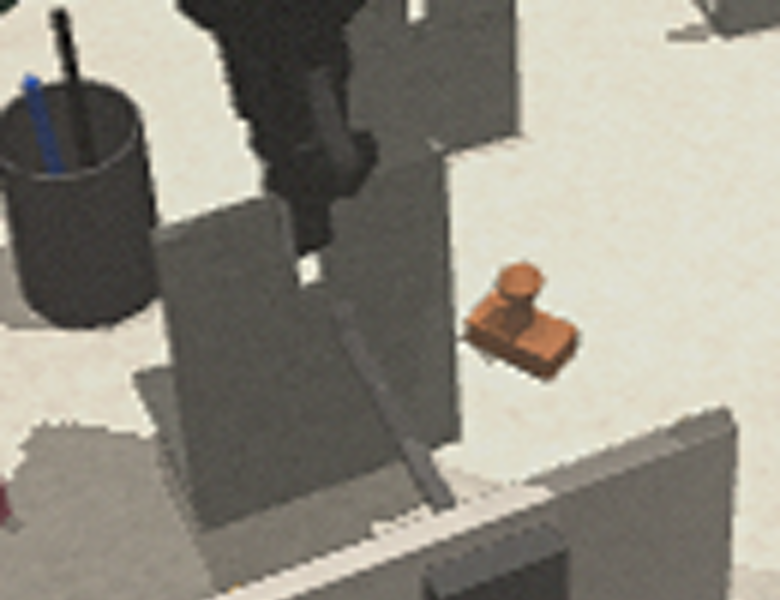

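apply_moves:
  translation:
    - [-2, 0, 1]
    - [-2, -10, 1]
    - [-2, -20, 1]
    - [-2, -25, 1]
    - [-2, -27, 1]
    - [-2, -28, 1]
    - [-2, -29, 1]
    - [-2, -29, 1]
  dr:
    - [0, 0, 0]
    - [0, 0, 0]
    - [0, 0, 0]
    - [0, 0, 0]
    - [0, 0, 0]
    - [0, 0, 0]
    - [0, 0, 0]
    - [0, 0, 0]
  grip: [0, 0, 0, 0, 0, 0, 0, 0]

```text
clock: 8.95
position: [0.5316, 0.2078, 0.1503]
ee_rot: [-2.737, -1.542, 0.0]
wrist_force: [0.2, 0.0, -3.1]
finger_gap: 0.0068
```

```bash
cat > look.py <<'E'
import sys
from bench import ctrl
from mb import *
i=sys.argv[1]; zb=float(sys.argv[2]) if len(sys.argv)>2 else .05
ss()
f=ctrl.grab_frame("side"); np.savez(f"side{i}.npz",**f); cv2.imwrite(f"pics/side{i}.png",cv2.resize(f["color"][190:310,180:310],None,fx=6,fy=6,interpolation=cv2.INTER_CUBIC)[:600])
s=ctrl.sense()["position"]; tool=(s[:2]@NN-N0,s[:2]@TT)
meas(f"side{i}.npz",(180,300,190,300),zb,.155,tool); arm(f"side{i}.npz",(.05,tool[0]-.008))
E
python3 look.py 7
```

```text
t 8.95 x 0.1316 L 0.4508 z 0.1503 yaw -31.20 Fx 0.1 Fy 0.1 Fz -3.1 T [-0.02  0.02 -0.05] gap 0.0068
n [ 8.553e-01 -5.182e-01  4.000e-04] yaw -31.21 tiltz 0.02 back x 0.1292 L mid 0.4493 rel tool -0.0015 [0.449  0.4494 0.4493 0.4495 0.4489 0.4497 0.449  0.4488 0.4482 0.449
 0.4498 0.4473 0.45   0.4503 0.4497 0.4494 0.4492] w 0.1185 ztop 0.37843069617021374
  arm x 0.052 L 0.4465..0.4543 mid 0.4504 n 15
  arm x 0.068 L 0.4457..0.4544 mid 0.4500 n 25
  arm x 0.082 L 0.4460..0.4542 mid 0.4501 n 21
  arm x 0.098 L 0.4460..0.4542 mid 0.4501 n 22
  arm x 0.112 L 0.4455..0.4538 mid 0.4496 n 22
  arm x 0.128 L 0.4462..0.4540 mid 0.4501 n 9
```

View pics/side7.png

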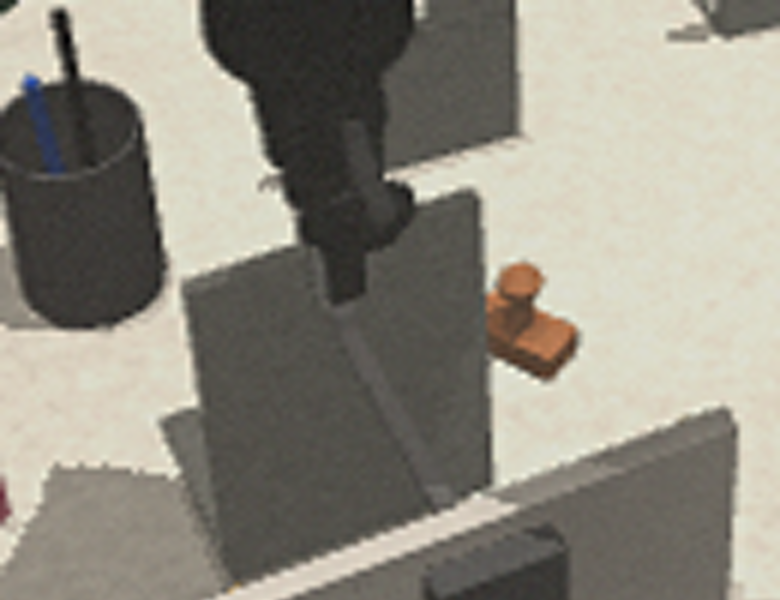

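Back face at x≈0.129 with no contact yet; the slot covers the arm's end. Nudging 0.7 mm sideways and creeping on.

apply_moves:
  translation:
    - [0.7, 0, 0]
    - [0.7, -1, 0]
    - [0.7, -2, 0]
    - [0.7, -3, 0]
    - [0.7, -3, 0]
  dr:
    - [0, 0, 0]
    - [0, 0, 0]
    - [0, 0, 0]
    - [0, 0, 0]
    - [0, 0, 0]
  grip: [0, 0, 0, 0, 0]

```text
clock: 9.62
position: [0.5293, 0.2101, 0.1503]
ee_rot: [-2.737, -1.543, 0.0]
wrist_force: [-0.6, 0.9, -2.6]
finger_gap: 0.0071
```

```bash
python3 -c "
from h import *
ss()"
```

```text
t 9.62 x 0.1284 L 0.4516 z 0.1503 yaw -31.19 Fx -1.0 Fy 0.5 Fz -2.6 T [0.02 0.01 0.02] gap 0.0071
```

apply_moves:
  translation:
    - [0, -1, 0]
    - [0, -2, 0]
    - [0, -3, 0]
    - [0, -4, 0]
    - [0, -5, 0]
    - [0, -5, 0]
  dr:
    - [0, 0, 0]
    - [0, 0, 0]
    - [0, 0, 0]
    - [0, 0, 0]
    - [0, 0, 0]
    - [0, 0, 0]
  grip: [0, 0, 0, 0, 0, 0]

```text
clock: 10.38
position: [0.5251, 0.2127, 0.1503]
ee_rot: [2.737, 1.543, 0.0]
wrist_force: [-1.3, -0.5, -3.8]
finger_gap: 0.0064
```

```bash
python3 -c "
from h import *
ss()"
```

```text
t 10.38 x 0.1235 L 0.4517 z 0.1503 yaw -31.18 Fx -0.9 Fy -1.1 Fz -3.8 T [0.03 0.04 0.01] gap 0.0064
```

apply_moves:
  translation:
    - [0, -3, 0]
    - [0, -6, 0]
    - [0, -10, 0]
    - [0, -15, 0]
    - [0, -20, 0]
    - [0, -25, 0]
    - [0, -30, 0]
    - [0, -30, 0]
  dr:
    - [0, 0, 0]
    - [0, 0, 0]
    - [0, 0, 0]
    - [0, 0, 0]
    - [0, 0, 0]
    - [0, 0, 0]
    - [0, 0, 0]
    - [0, 0, 0]
  grip: [0, 0, 0, 0, 0, 0, 0, 0]

```text
clock: 11.38
position: [0.4991, 0.2284, 0.1503]
ee_rot: [-2.737, -1.543, 0.0]
wrist_force: [-0.8, -0.5, -3.0]
finger_gap: 0.0069
```

```bash
python3 look.py 8
```

```text
t 11.38 x 0.0932 L 0.4518 z 0.1503 yaw -31.17 Fx -0.4 Fy -0.8 Fz -3.0 T [ 0.04  0.02 -0.03] gap 0.0069
n [ 8.554e-01 -5.179e-01  4.000e-04] yaw -31.19 tiltz 0.02 back x 0.0909 L mid 0.4504 rel tool -0.0015 [0.4499 0.45   0.4498 0.4505 0.4504 0.4498 0.4499 0.4504 0.4515 0.4504
 0.4506] w 0.1193 ztop 0.38385770821763693
  arm x 0.052 L 0.4458..0.4544 mid 0.4501 n 18
  arm x 0.068 L 0.4460..0.4541 mid 0.4501 n 23
  arm x 0.082 L 0.4468..0.4544 mid 0.4506 n 14
```

View pics/side8.png

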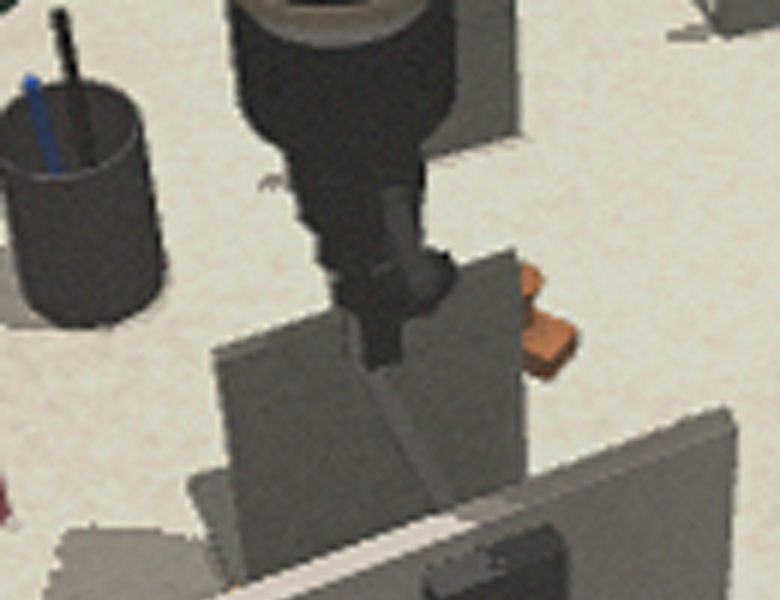

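Large rides freely on the arm. Moving further in, then lowering.

apply_moves:
  translation:
    - [0, -5, 0]
    - [0, -12, 0]
    - [0, -20, 0]
    - [0, -28, 0]
    - [0, -36, 0]
    - [0, -44, 0]
    - [0, -46, 0]
    - [0, -46, 5]
    - [0, -46, 8]
    - [0, -46, 10]
    - [0, -46, 10]
  dr:
    - [0, 0, 0]
    - [0, 0, 0]
    - [0, 0, 0]
    - [0, 0, 0]
    - [0, 0, 0]
    - [0, 0, 0]
    - [0, 0, 0]
    - [0, 0, 0]
    - [0, 0, 0]
    - [0, 0, 0]
    - [0, 0, 0]
  grip: [0, 0, 0, 0, 0, 0, 0, 0, 0, 0, 0]

```text
clock: 12.8
position: [0.4601, 0.2519, 0.1401]
ee_rot: [-2.737, -1.542, 0.0]
wrist_force: [0.0, -0.7, -2.8]
finger_gap: 0.0066
```

```bash
python3 -c "
from h import *
ss()"
```

```text
t 12.80 x 0.0476 L 0.4520 z 0.1401 yaw -31.21 Fx 0.4 Fy -0.6 Fz -2.8 T [ 0.03  0.02 -0.04] gap 0.0066
```

apply_moves:
  translation:
    - [0, 0, 0.7]
    - [0, 0, 1.4]
    - [0, 0, 1.4]
  dr:
    - [0, 0, 0]
    - [0, 0, 0]
    - [0, 0, 0]
  grip: [0, 0, 0]

```text
clock: 13.18
position: [0.4601, 0.252, 0.1389]
ee_rot: [-2.737, -1.542, 0.0]
wrist_force: [-0.1, -0.1, -3.1]
finger_gap: 0.0071
```

```bash
python3 -c "
from h import *
ss()"
```

```text
t 13.18 x 0.0475 L 0.4521 z 0.1389 yaw -31.19 Fx -0.1 Fy -0.2 Fz -3.1 T [0.05 0.01 0.02] gap 0.0071
```

apply_moves:
  translation:
    - [0, 0, 0.5]
    - [0, 0, 1]
    - [0, 0, 1]
  dr:
    - [0, 0, 0]
    - [0, 0, 0]
    - [0, 0, 0]
  grip: [0, 0, 0]

```text
clock: 13.55
position: [0.4604, 0.252, 0.1384]
ee_rot: [2.737, 1.542, 0.001]
wrist_force: [-1.4, -2.4, 5.3]
finger_gap: 0.0067
```

```bash
python3 -c "
from h import *
ss()"
```

```text
t 13.55 x 0.0478 L 0.4523 z 0.1384 yaw -31.19 Fx 0.1 Fy -2.7 Fz 5.3 T [-0.36  0.25 -0.01] gap 0.0067
```

Contact at the expected height (8 N). Releasing.

apply_moves:
  translation:
    - [0, 0, -0.7]
    - [0, 0, -0.7]
    - [0, 0, -0.7]
    - [0, 0, -0.7]
    - [0, 0, -0.7]
  dr:
    - [0, 0, 0]
    - [0, 0, 0]
    - [0, 0, 0]
    - [0, 0, 0]
    - [0, 0, 0]
  grip: [10, 16, 24, 24, 24]

```text
clock: 14.18
position: [0.4601, 0.252, 0.1386]
ee_rot: [-2.737, -1.542, 0.0]
wrist_force: [-0.8, -0.6, 0.4]
finger_gap: 0.0241
```

```bash
python3 look.py 9
```

```text
t 14.18 x 0.0475 L 0.4521 z 0.1386 yaw -31.19 Fx -0.4 Fy -0.9 Fz 0.4 T [ 0.01 -0.02  0.02] gap 0.0241
n [ 0.8454 -0.5017  0.1833] yaw -30.68 tiltz 10.56 back x 0.0427 L mid 0.4512 rel tool -0.0009 [0.4512] w 0.119 ztop 0.3715882088742906
```

View pics/side9.png

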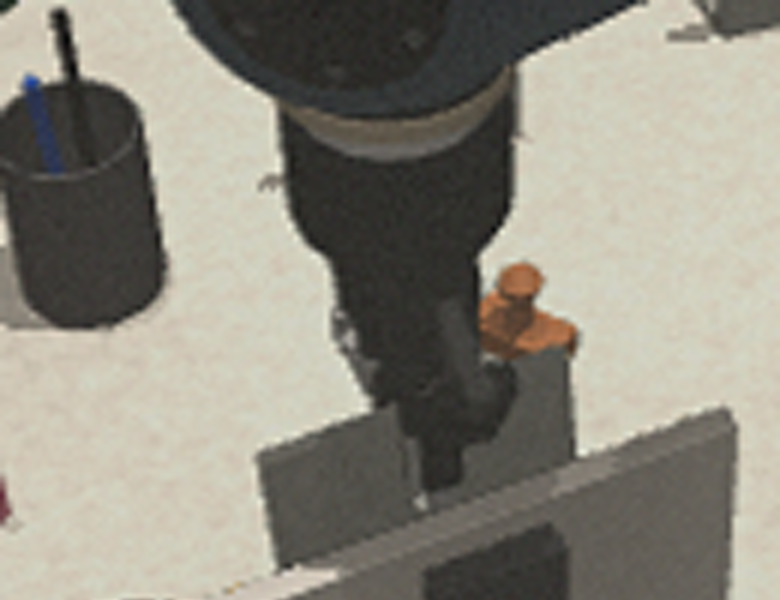

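Large hangs on the arm, tipped about 10° as expected. Opening slightly more, lifting, then turning 90° so the two fingers straddle the arm for pushing.

```bash
cat >> h.py <<'E'
def Rpush(tilt=8,yaw=59.0):
    y=np.radians(yaw); Y=np.array([np.cos(y),np.sin(y),0]); Z=np.array([0,0,-1.]); X=np.cross(Y,Z)
    return np.stack([X,Y,Z],1)@Ro.from_euler('y',tilt,degrees=True).as_matrix()
OFF=.035
def pushgo(xt,L,zt,tilt=8,opn=.006):
    """finger tip centre (true) at stand x, lateral L, height zt"""
    R=Rpush(tilt); c=sp(xt,L); p=np.array([c[0],c[1],zt])+(OFF+opn)*R[:,2]; delta(p,R); return p
def tip(opn=.006):
    from bench import ctrl
    s=ctrl.sense(); R=Ro.from_rotvec(s["ee_rot"]).as_matrix(); p=s["position"]-(OFF+opn)*R[:,2]
    print("tip x %.4f L %.4f z %.4f"%(p[:2]@NN-N0,p[:2]@TT,p[2]))
E
python3 - <<'E'
from h import *
ss()
go(.0475,.4521,.22); pushgo(.09,.4505,.23,8);pushgo(.09,.4505,.158,8)
E
```

```text
t 14.22 x 0.0475 L 0.4521 z 0.1386 yaw -31.19 Fx 0.0 Fy 0.1 Fz 0.4 T [ 0.03 -0.01  0.01] gap 0.0240
trans [ -0.    0.  -81.4] dr [-0.0001  0.      0.0002]
trans [ -1.4  36.8 -50.8] dr [ 0.1098  0.1095 -1.5713]
trans [-1.4 36.8 21.2] dr [ 0.1098  0.1095 -1.5713]
```

apply_moves:
  translation:
    - [0, 0, 0]
    - [0, 0, -30]
    - [0, 0, -70]
    - [0, 0, -80]
    - [0, 0, -80]
  dr:
    - [0, 0, 0]
    - [0, 0, 0]
    - [0, 0, 0]
    - [0, 0, 0]
    - [0, 0, 0]
  grip: [34, 34, 34, 44, 44]

```text
clock: 14.85
position: [0.4601, 0.252, 0.2186]
ee_rot: [2.737, 1.542, 0.001]
wrist_force: [0.3, -0.7, -0.6]
finger_gap: 0.0441
```

Run:
```python
from h import *
ss()
pushgo(.09,.4505,.23,8)
```

```text
t 14.85 x 0.0475 L 0.4522 z 0.2186 yaw -31.19 Fx 0.6 Fy -0.4 Fz -0.6 T [-0.01 -0.02  0.05] gap 0.0441
trans [-1.4 36.8 29.2] dr [ 0.1106  0.1094 -1.5712]
```

apply_moves:
  translation:
    - [0, 37, 0]
    - [-1.4, 37, 0]
    - [-1.4, 37, 0]
    - [-1.4, 37, 0]
    - [-1.4, 37, 0]
    - [-1.4, 37, 10]
    - [-1.4, 37, 20]
    - [-1.4, 37, 29]
    - [-1.4, 37, 29]
    - [-1.4, 37, 29]
    - [-1.4, 37, 29]
    - [-1.4, 37, 29]
  dr:
    - [0.11, 0.11, -1.571]
    - [0.11, 0.11, -1.571]
    - [0.11, 0.11, -1.571]
    - [0.11, 0.11, -1.571]
    - [0.11, 0.11, -1.571]
    - [0.11, 0.11, -1.571]
    - [0.11, 0.11, -1.571]
    - [0.11, 0.11, -1.571]
    - [0.11, 0.11, -1.571]
    - [0.11, 0.11, -1.571]
    - [0.11, 0.11, -1.571]
    - [0.11, 0.11, -1.571]
  grip: [44, 44, 44, 44, 44, 44, 44, 44, 44, 44, 44, 44]

```text
clock: 16.35
position: [0.4909, 0.2316, 0.1894]
ee_rot: [-0.805, -2.896, -0.056]
wrist_force: [0.6, 0.2, -0.1]
finger_gap: 0.0439
```

```bash
python3 look.py 10
python3 - <<'E'
from h import *
st();tip();pushgo(.09,.4505,.158,8)
E
```

```text
t 16.35 x 0.0844 L 0.4504 z 0.1894 yaw 58.92 Fx 0.4 Fy 0.5 Fz -0.1 T [-0.03 -0.07  0.03] gap 0.0439
n [ 0.8163 -0.4897  0.3064] yaw -30.96 tiltz 17.84 back x 0.0431 L mid 0.4512 rel tool 0.0008 [0.4512] w 0.1186 ztop 0.38886771025868483
t 16.4 pos [0.4909 0.2316 0.1895] yawy 58.94 z [-0.1195  0.072  -0.9902] F [-0.41 -0.94  0.25] T [ 0.028 -0.049  0.031] gap 0.0436 q6 -0.77
tip x 0.0902 L 0.4504 z 0.2301
trans [-9.9  0.1 71.4] dr [ 0.0002 -0.0004 -0.0011]
```

View pics/side10.png

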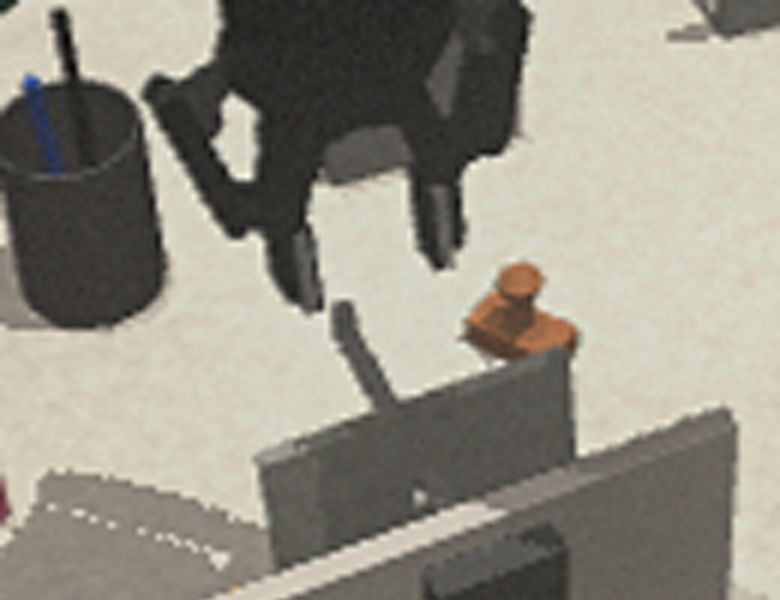

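Fingers straddle the arm: tips at crop (300,305) and (440,265), with the arm between. Large is tipped. Descending.

apply_moves:
  translation:
    - [-10, 0, 20]
    - [-10, 0, 45]
    - [-10, 0, 65]
    - [-10, 0, 71]
    - [-10, 0, 71]
  dr:
    - [0, 0, 0]
    - [0, 0, 0]
    - [0, 0, 0]
    - [0, 0, 0]
    - [0, 0, 0]
  grip: [44, 44, 44, 44, 44]

```text
clock: 17.02
position: [0.4911, 0.2317, 0.1182]
ee_rot: [-0.804, -2.897, -0.057]
wrist_force: [0.5, 0.1, 0.4]
finger_gap: 0.044
```

Run:
```python
from h import *
ss();tip();pushgo(.06,.4505,.158,8);pushgo(.03,.4505,.158,8)
```

```text
t 17.02 x 0.0846 L 0.4506 z 0.1182 yaw 58.97 Fx 0.3 Fy 0.3 Fz 0.4 T [-0.09 -0.06  0.  ] gap 0.0440
tip x 0.0903 L 0.4505 z 0.1588
trans [29.9 -0.2  5. ] dr [ 0.0004 -0.0003 -0.0005]
trans [59.6 -0.3  9.2] dr [ 0.0004 -0.0003 -0.0005]
```

apply_moves:
  translation:
    - [8, 0, 1.1]
    - [16, 0, 2.2]
    - [22, 0, 3.1]
    - [28, 0, 4]
    - [34, 0, 4.8]
    - [40, 0, 5.6]
    - [40, 0, 5.6]
  dr:
    - [0, 0, 0]
    - [0, 0, 0]
    - [0, 0, 0]
    - [0, 0, 0]
    - [0, 0, 0]
    - [0, 0, 0]
    - [0, 0, 0]
  grip: [44, 44, 44, 44, 44, 44, 44]

```text
clock: 17.9
position: [0.4558, 0.2526, 0.1178]
ee_rot: [-0.803, -2.896, -0.056]
wrist_force: [1.4, -0.5, 0.1]
finger_gap: 0.0442
```

```bash
python3 look.py 11; python3 -c "
from h import *
tip()"
```

```text
t 17.90 x 0.0435 L 0.4505 z 0.1178 yaw 59.00 Fx 1.5 Fy 0.3 Fz 0.1 T [-0.12 -0.16 -0.02] gap 0.0442
tip x 0.0494 L 0.4505 z 0.1583
  return _methods._mean(a, axis=axis, dtype=dtype,
  ret = um.true_divide(
h.py:33: RuntimeWarning: Mean of empty slice.
  m=F.mean(0); vt=np.linalg.svd(F-m,full_matrices=False)[2]; n=vt[2]; n=n*np.sign(n[0]); F=F[abs((F-m)@n)<tol]
Traceback (most recent call last):
  File "look.py", line 8, in <module>
    meas(f"side{i}.npz",(180,300,190,300),zb,.155,tool); arm(f"side{i}.npz",(.05,tool[0]-.008))
    ~~~~^^^^^^^^^^^^^^^^^^^^^^^^^^^^^^^^^^^^^^^^^^^^^^^
  File "mb.py", line 7, in meas
    m,n,F=planefit(P[q]); x=F[:,:2]@NN-N0; L=F[:,:2]@TT
          ~~~~~~~~^^^^^^
  File "h.py", line 33, in planefit
    m=F.mean(0); vt=np.linalg.svd(F-m,full_matrices=False)[2]; n=vt[2]; n=n*np.sign(n[0]); F=F[abs((F-m)@n)<tol]
                                                                 ~~^^^
IndexError: index 2 is out of bounds for axis 0 with size 0
```

View pics/side11.png

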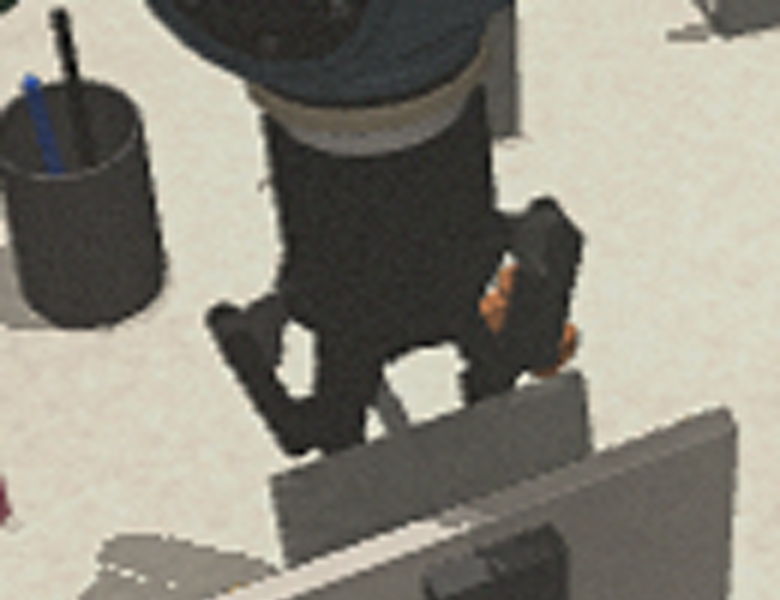

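Pushing works at about 1.5 N. Continuing.

apply_moves:
  translation:
    - [3, 0, 0.4]
    - [6, 0, 0.8]
    - [9, 0, 1.3]
    - [12, 0, 1.7]
    - [15, 0, 2.1]
    - [18, 0, 2.5]
    - [21, 0, 2.9]
    - [21, 0, 2.9]
  dr:
    - [0, 0, 0]
    - [0, 0, 0]
    - [0, 0, 0]
    - [0, 0, 0]
    - [0, 0, 0]
    - [0, 0, 0]
    - [0, 0, 0]
    - [0, 0, 0]
  grip: [44, 44, 44, 44, 44, 44, 44, 44]

```text
clock: 18.95
position: [0.438, 0.2635, 0.118]
ee_rot: [-0.804, -2.897, -0.057]
wrist_force: [0.5, -0.6, 0.4]
finger_gap: 0.0438
```

```bash
python3 -c "
from h import *
ss();tip()"
```

```text
t 18.95 x 0.0226 L 0.4507 z 0.1180 yaw 58.99 Fx 0.7 Fy -0.2 Fz 0.4 T [-0.09 -0.22  0.  ] gap 0.0438
tip x 0.0284 L 0.4507 z 0.1586
```

apply_moves:
  translation:
    - [1.5, 0, 0.2]
    - [3, 0, 0.4]
    - [4.5, 0, 0.6]
    - [6, 0, 0.8]
    - [7, 0, 1]
    - [7, 0, 1]
  dr:
    - [0, 0, 0]
    - [0, 0, 0]
    - [0, 0, 0]
    - [0, 0, 0]
    - [0, 0, 0]
    - [0, 0, 0]
  grip: [44, 44, 44, 44, 44, 44]

```text
clock: 19.7
position: [0.4322, 0.2671, 0.118]
ee_rot: [-0.804, -2.897, -0.057]
wrist_force: [2.0, -0.6, 0.6]
finger_gap: 0.0436
```

Run:
```python
from h import *
from bench import ctrl
ss();tip()
f=ctrl.grab_frame("side"); np.savez(f"side12.npz",**f); cv2.imwrite(f"pics/side12.png",cv2.resize(f["color"][210:310,200:320],None,fx=6,fy=6,interpolation=cv2.INTER_CUBIC))
```

```text
t 19.70 x 0.0158 L 0.4508 z 0.1180 yaw 58.98 Fx 2.0 Fy 0.5 Fz 0.6 T [-0.23 -0.36  0.02] gap 0.0436
tip x 0.0215 L 0.4507 z 0.1586
```

View pics/side12.png

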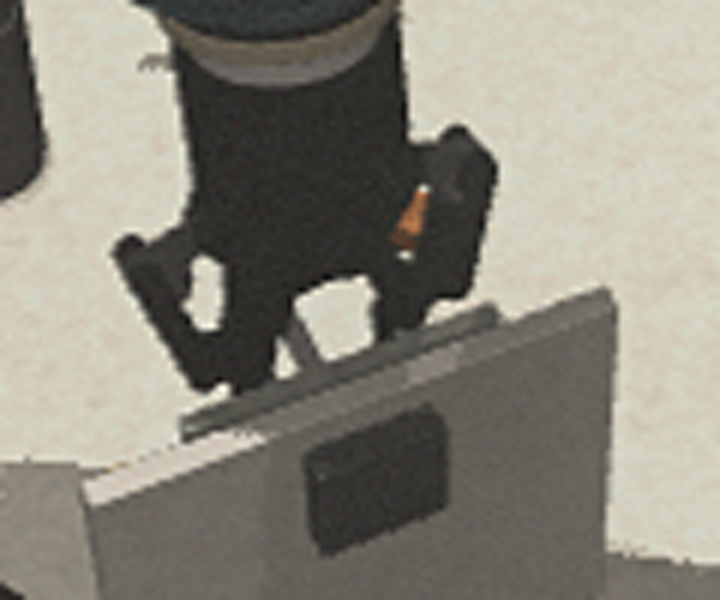

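Nearly home, with a small gap still showing behind the panel's top edge. 1 mm steps now, watching the force.

apply_moves:
  translation:
    - [0.7, 0, 0.1]
    - [1.4, 0, 0.2]
    - [2, 0, 0.3]
    - [2, 0, 0.3]
  dr:
    - [0, 0, 0]
    - [0, 0, 0]
    - [0, 0, 0]
    - [0, 0, 0]
  grip: [44, 44, 44, 44]

```text
clock: 20.25
position: [0.4305, 0.2681, 0.118]
ee_rot: [-0.804, -2.897, -0.057]
wrist_force: [2.0, -1.6, 2.5]
finger_gap: 0.0435
```

```bash
python3 -c "
from h import *
ss();tip()"
```

```text
t 20.25 x 0.0138 L 0.4508 z 0.1180 yaw 58.98 Fx 2.5 Fy -0.4 Fz 2.5 T [-0.28 -0.44  0.04] gap 0.0435
tip x 0.0196 L 0.4508 z 0.1586
```

apply_moves:
  translation:
    - [0.5, 0, 0.1]
    - [1, 0, 0.1]
    - [1, 0, 0.1]
  dr:
    - [0, 0, 0]
    - [0, 0, 0]
    - [0, 0, 0]
  grip: [44, 44, 44]

```text
clock: 20.62
position: [0.4298, 0.2685, 0.1181]
ee_rot: [-0.804, -2.897, -0.057]
wrist_force: [3.3, -2.7, 1.5]
finger_gap: 0.0439
```

```bash
python3 -c "
from h import *
ss();tip()"
```

```text
t 20.62 x 0.0130 L 0.4508 z 0.1181 yaw 58.99 Fx 4.2 Fy -0.6 Fz 1.5 T [-0.43 -0.7   0.02] gap 0.0439
tip x 0.0187 L 0.4508 z 0.1587
```

apply_moves:
  translation:
    - [0.5, 0, 0.1]
    - [1, 0, 0.1]
    - [1, 0, 0.1]
  dr:
    - [0, 0, 0]
    - [0, 0, 0]
    - [0, 0, 0]
  grip: [44, 44, 44]

```text
clock: 21.0
position: [0.4295, 0.2688, 0.1181]
ee_rot: [-0.804, -2.898, -0.057]
wrist_force: [7.1, -4.4, 1.8]
finger_gap: 0.0439
```

Run:
```python
from h import *
from bench import ctrl
ss();tip()
f=ctrl.grab_frame("side"); np.savez(f"side13.npz",**f); cv2.imwrite(f"pics/side13.png",cv2.resize(f["color"][210:310,200:320],None,fx=6,fy=6,interpolation=cv2.INTER_CUBIC))
```

```text
t 21.00 x 0.0126 L 0.4508 z 0.1181 yaw 58.99 Fx 8.4 Fy -0.2 Fz 1.8 T [-0.84 -1.16  0.07] gap 0.0439
tip x 0.0183 L 0.4508 z 0.1587
```

View pics/side13.png

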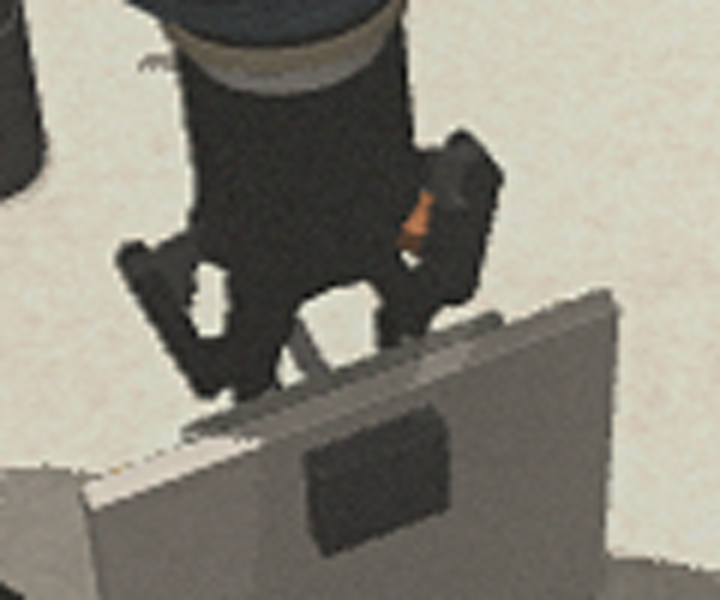

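```bash
cat > edge.py <<'E'
from h import *
import sys
def edge(fn,zr=(.193,.207),roi=(230,310,200,330)):
    W=cloud(np.load(fn)); a,b,c,d=roi; P=W[a:b,c:d].reshape(-1,3); P=P[np.isfinite(P[:,0])]
    x=P[:,:2]@NN-N0; L=P[:,:2]@TT-.4505
    for lo,hi in((-.095,-.065),(-.058,-.04),(-.04,-.03),(.03,.04),(.04,.058),(.065,.095)):
        k=(L>lo)&(L<hi)&(P[:,2]>zr[0])&(P[:,2]<zr[1])&(x>-.03)&(x<.05)
        if k.sum(): print("L %.3f..%.3f n %d x %s"%(lo,hi,k.sum(),np.percentile(x[k]*1000,[1,10,50,90,99]).round(1)), "hist",np.histogram(x[k]*1000,bins=np.arange(-20,50,4))[0])
edge(sys.argv[1])
E
python3 edge.py side13.npz; echo; python3 edge.py side0.npz
```

```text
L -0.095..-0.065 n 84 x [-12.5 -11.9  -9.   -1.2   2.2] hist [ 0  8 38 18 16  3  1  0  0  0  0  0  0  0  0  0  0]
L -0.058..-0.040 n 87 x [-12.  -11.3  -1.5  14.   19.1] hist [ 0  2 23 16  9  9 10  6  6  6  0  0  0  0  0  0  0]
L -0.040..-0.030 n 59 x [-11.6 -11.1  -1.8  13.3  18.6] hist [ 0  0 18  7  8  6  8  1  8  3  0  0  0  0  0  0  0]
L 0.030..0.040 n 74 x [-11.6 -10.7   2.8  19.7  31.3] hist [ 0  0 17  9  8  4 10  2  7 13  0  2  1  0  1  0  0]
L 0.040..0.058 n 90 x [-12.5 -10.9  -3.9   7.5  15.9] hist [ 0  2 28 14 11 12 14  4  4  1  0  0  0  0  0  0  0]
L 0.065..0.095 n 105 x [-12.  -11.7  -8.7  -2.   -0.1] hist [ 0  2 57 20 25  1  0  0  0  0  0  0  0  0  0  0  0]

L -0.095..-0.065 n 86 x [-11.2 -10.2  -6.6  -0.6   2.4] hist [ 0  0 37 22 21  5  1  0  0  0  0  0  0  0  0  0  0]
L -0.058..-0.040 n 55 x [-11.4 -10.5  -7.8  -0.6   1.8] hist [ 0  0 27 12 11  5  0  0  0  0  0  0  0  0  0  0  0]
L -0.040..-0.030 n 28 x [-10.6 -10.2  -7.1  -0.8   0.3] hist [ 0  0 12  7  8  1  0  0  0  0  0  0  0  0  0  0  0]
L 0.030..0.040 n 33 x [-11.1 -10.3  -7.7  -0.4   1. ] hist [ 0  0 14  9  8  2  0  0  0  0  0  0  0  0  0  0  0]
L 0.040..0.058 n 58 x [-11.5 -10.1  -7.8  -0.9   1.7] hist [ 0  0 28 11 14  5  0  0  0  0  0  0  0  0  0  0  0]
L 0.065..0.095 n 106 x [-12.1 -10.7  -7.9  -0.8   1.8] hist [ 0  2 50 23 23  7  1  0  0  0  0  0  0  0  0  0  0]
```

apply_moves:
  translation:
    - [-10, 0, -1.4]
    - [-30, 0, -4]
    - [-50, 0, -30]
    - [-50, 0, -80]
    - [-50, 0, -120]
    - [-50, 0, -120]
  dr:
    - [0, 0, 0]
    - [0, 0, 0]
    - [0, 0, 0]
    - [0, 0, 0]
    - [0, 0, 0]
    - [0, 0, 0]
  grip: [44, 44, 44, 44, 44, 44]

```text
clock: 21.8
position: [0.4876, 0.2346, 0.2325]
ee_rot: [-0.806, -2.9, -0.061]
wrist_force: [1.2, -1.0, -0.7]
finger_gap: 0.0439
```

```bash
python3 - <<'E'
from h import *
from bench import ctrl
ss();tip()
f=ctrl.grab_frame("side"); np.savez(f"side14.npz",**f); cv2.imwrite(f"pics/side14.png",cv2.resize(f["color"][210:310,200:320],None,fx=6,fy=6,interpolation=cv2.INTER_CUBIC))
f=ctrl.grab_frame("top"); np.savez(f"top14.npz",**f); cv2.imwrite(f"pics/top14.png",cv2.resize(f["color"][200:310,150:280],None,fx=5,fy=5,interpolation=cv2.INTER_CUBIC))
E
python3 edge.py side14.npz
```

```text
t 21.80 x 0.0801 L 0.4513 z 0.2325 yaw 58.93 Fx 1.5 Fy -0.2 Fz -0.7 T [-0.07 -0.05  0.09] gap 0.0439
tip x 0.0857 L 0.4511 z 0.2731
L -0.095..-0.065 n 89 x [-11.7 -10.1  -7.6  -0.4   2.7] hist [ 0  0 43 22 17  6  1  0  0  0  0  0  0  0  0  0  0]
L -0.058..-0.040 n 80 x [-11.7 -10.1  -4.1   7.3  10. ] hist [ 0  0 25 16  9  9 15  6  0  0  0  0  0  0  0  0  0]
L -0.040..-0.030 n 45 x [-10.2  -9.6  -2.7   7.6  10.9] hist [ 0  0 12  9  7  4 10  3  0  0  0  0  0  0  0  0  0]
L 0.030..0.040 n 48 x [-10.8 -10.2  -3.5   6.6   9. ] hist [ 0  0 17  7  7  7  6  4  0  0  0  0  0  0  0  0  0]
L 0.040..0.058 n 87 x [-11.   -9.8  -3.6   7.3   9.4] hist [ 0  0 27 13 12 13 15  7  0  0  0  0  0  0  0  0  0]
L 0.065..0.095 n 103 x [-11.  -10.5  -6.8  -0.9   1.3] hist [ 0  0 46 24 24  8  1  0  0  0  0  0  0  0  0  0  0]
```

View pics/side14.png

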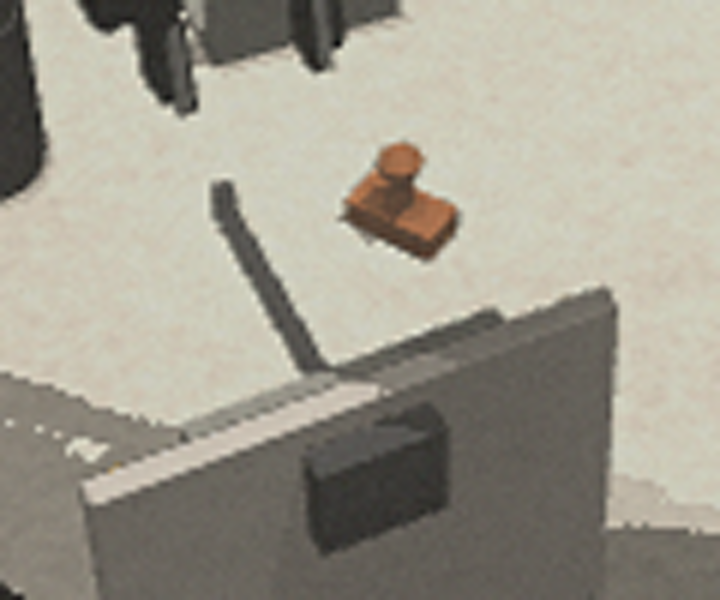

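View pics/top14.png

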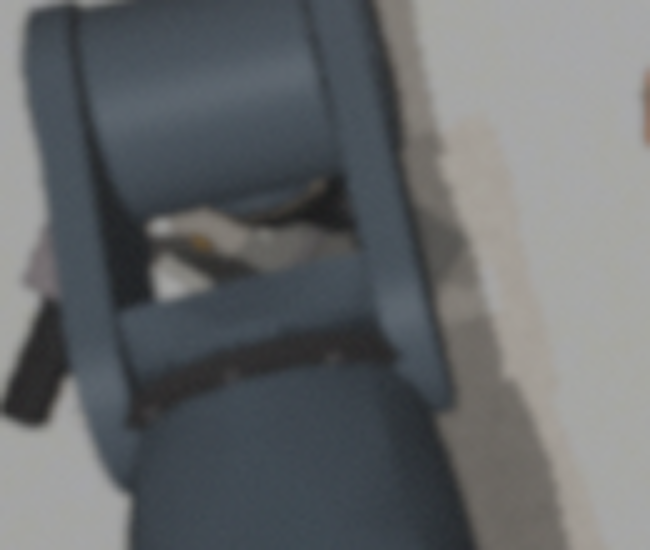

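Large is flush: its top edge spans x≈0 to 8 mm on both sides. Now the medium.

Run:
```python
from h import *
delta([.6759,-.0340,.19],Rt(-33.7))
```

```text
trans [-303.9 -131.8   -3.3] dr [-0.1139 -0.1083  1.6141]
```

apply_moves:
  translation:
    - [-30, -13, -20]
    - [-70, -30, -20]
    - [-110, -48, -20]
    - [-150, -65, -20]
    - [-190, -82, -20]
    - [-230, -100, -20]
    - [-270, -117, -15]
    - [-304, -132, -3]
    - [-304, -132, -3]
    - [-304, -132, -3]
    - [-304, -132, -3]
  dr:
    - [-0.114, -0.108, 1.614]
    - [-0.114, -0.108, 1.614]
    - [-0.114, -0.108, 1.614]
    - [-0.114, -0.108, 1.614]
    - [-0.114, -0.108, 1.614]
    - [-0.114, -0.108, 1.614]
    - [-0.114, -0.108, 1.614]
    - [-0.114, -0.108, 1.614]
    - [-0.114, -0.108, 1.614]
    - [-0.114, -0.108, 1.614]
    - [-0.114, -0.108, 1.614]
  grip: [60, 60, 60, 60, 60, 60, 60, 60, 60, 60, 60]

```text
clock: 23.28
position: [0.6755, -0.0333, 0.1898]
ee_rot: [-2.767, -1.487, -0.0]
wrist_force: [0.0, 0.1, 0.5]
finger_gap: 0.0601
```

```bash
python3 - <<'E'
from h import *
from bench import ctrl
st();delta([.6759,-.0340,.0826],Rt(-33.7))
f=ctrl.grab_frame("side"); np.savez(f"side15.npz",**f); cv2.imwrite(f"pics/side15.png",cv2.resize(f["color"][100:300,180:320],None,fx=4,fy=4,interpolation=cv2.INTER_CUBIC)[:600])
E
python3 edge.py side15.npz
```

```text
t 23.27 pos [ 0.6755 -0.0333  0.1898] yawy -33.49 z [-2.e-04  8.e-04 -1.e+00] F [0.05 0.14 0.53] T [ 0.046 -0.029  0.013] gap 0.0601 q6 0.47
trans [ -0.4   0.8 107.2] dr [-0.0006 -0.0006  0.0037]
L -0.095..-0.065 n 87 x [-11.7 -10.4  -7.4  -0.7   2.9] hist [ 0  0 41 19 20  6  1  0  0  0  0  0  0  0  0  0  0]
L -0.058..-0.040 n 77 x [-10.8 -10.4  -3.9   8.6  10.3] hist [ 0  0 23 14 11 12  8  9  0  0  0  0  0  0  0  0  0]
L -0.040..-0.030 n 46 x [-10.4  -9.8  -3.3   7.5   9.9] hist [ 0  0 12 10  9  4  7  4  0  0  0  0  0  0  0  0  0]
L 0.030..0.040 n 50 x [-10.8 -10.2  -3.3   7.   10.5] hist [ 0  0 15  8  9  7  7  4  0  0  0  0  0  0  0  0  0]
L 0.040..0.058 n 87 x [-11.   -9.7  -4.    7.6  10. ] hist [ 0  0 28 16 11 11 14  7  0  0  0  0  0  0  0  0  0]
L 0.065..0.095 n 103 x [-11.5 -10.   -7.8  -0.6   2.5] hist [ 0  0 49 22 23  8  1  0  0  0  0  0  0  0  0  0  0]
```

View pics/side15.png

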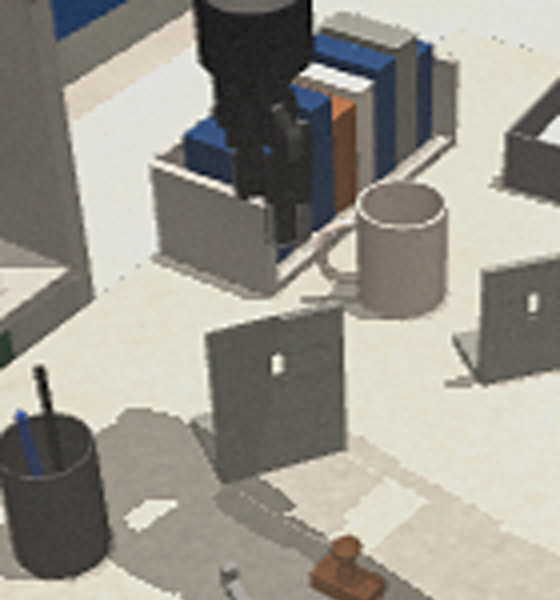

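Fingers hang above the medium (slot at crop (278,365)), and the large stays flush. Descend and grip.

apply_moves:
  translation:
    - [0, 0.8, 50]
    - [0, 0.8, 95]
    - [0, 0.8, 107]
    - [0, 0.8, 107]
    - [0, 0.8, 107]
    - [0, 0.8, 107]
    - [0, 0.8, 107]
    - [0, 0.8, 107]
  dr:
    - [0, 0, 0]
    - [0, 0, 0]
    - [0, 0, 0]
    - [0, 0, 0]
    - [0, 0, 0]
    - [0, 0, 0]
    - [0, 0, 0]
    - [0, 0, 0]
  grip: [60, 60, 60, 30, 0, 0, 0, 0]
  force: 60

```text
clock: 24.32
position: [0.6772, -0.034, 0.0849]
ee_rot: [2.768, 1.483, 0.004]
wrist_force: [-1.7, 1.8, 6.4]
finger_gap: 0.0068
```

Run:
```python
from h import *
from bench import ctrl
st();ss();go(.19,.4508,.205)
f=ctrl.grab_frame("side"); np.savez(f"side16.npz",**f); cv2.imwrite(f"pics/side16.png",cv2.resize(f["color"][140:240,200:290],None,fx=6,fy=6,interpolation=cv2.INTER_CUBIC)[:600])
```

```text
t 24.32 pos [ 0.6772 -0.034   0.0849] yawy -33.66 z [ 2.8e-03  2.0e-04 -1.0e+00] F [-1.67  1.77  6.42] T [0.114 0.218 0.043] gap 0.0068 q6 0.47
t 24.32 x 0.3805 L 0.3178 z 0.0849 yaw -33.66 Fx -2.3 Fy 0.7 Fz 6.4 T [0.11 0.22 0.04] gap 0.0068
trans [ 123.6 -196.6 -120.3] dr [ 0.0023 -0.0017 -0.0429]
```

View pics/side16.png

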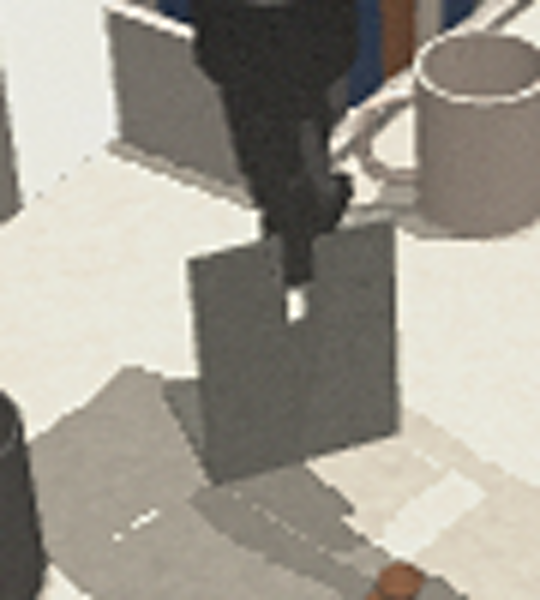

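apply_moves:
  translation:
    - [0, 0, -40]
    - [0, 0, -85]
    - [0, 0, -121]
    - [25, -40, -121]
    - [50, -80, -121]
    - [75, -120, -121]
    - [100, -160, -121]
    - [124, -197, -121]
    - [124, -197, -121]
    - [124, -197, -121]
    - [124, -197, -121]
  dr:
    - [0, 0, 0]
    - [0, 0, 0]
    - [0, 0, 0]
    - [0, 0, -0.01]
    - [0, 0, -0.02]
    - [0, 0, -0.03]
    - [0, 0, -0.04]
    - [0, 0, -0.043]
    - [0, 0, -0.043]
    - [0, 0, -0.043]
    - [0, 0, -0.043]
  grip: [0, 0, 0, 0, 0, 0, 0, 0, 0, 0, 0]

```text
clock: 25.75
position: [0.5816, 0.1775, 0.2044]
ee_rot: [2.738, 1.54, 0.001]
wrist_force: [0.1, -0.4, -2.2]
finger_gap: 0.0065
```

```bash
cat > look.py <<'E'
import sys
from bench import ctrl
from mb import *
i=sys.argv[1]; zb=float(sys.argv[2]); zt=float(sys.argv[3])
ss()
f=ctrl.grab_frame("side"); np.savez(f"side{i}.npz",**f); cv2.imwrite(f"pics/side{i}.png",cv2.resize(f["color"][190:310,180:310],None,fx=6,fy=6,interpolation=cv2.INTER_CUBIC)[:600])
s=ctrl.sense()["position"]; tool=(s[:2]@NN-N0,s[:2]@TT)
meas(f"side{i}.npz",(160,300,180,300),zb,zt,tool); arm(f"side{i}.npz",(.05,tool[0]-.008))
W=cloud(f).reshape(-1,3); x=W[:,:2]@NN-N0; L=W[:,:2]@TT
k=(abs(x-tool[0])<.008)&(abs(abs(L-tool[1])-.032)<.01)&(W[:,2]<zt+.05); print("top z pct",np.percentile(W[k,2],[90,97,99]).round(4))
E
python3 look.py 17 .12 .22
```

```text
t 25.75 x 0.1900 L 0.4504 z 0.2044 yaw -31.27 Fx 0.3 Fy -0.3 Fz -2.2 T [0.03 0.02 0.03] gap 0.0065
n [ 0.8534 -0.5212  0.0016] yaw -31.41 tiltz 0.09 back x 0.1877 L mid 0.4478 rel tool -0.0026 [0.4478 0.4478 0.4459 0.4476 0.4479 0.4482 0.4476 0.4478 0.4479 0.4476
 0.4475 0.4473 0.4486 0.4479 0.4472 0.4478] w 0.1038 ztop 0.3873255734252904
  arm x 0.052 L 0.4464..0.4542 mid 0.4503 n 14
  arm x 0.068 L 0.4453..0.4542 mid 0.4498 n 23
  arm x 0.082 L 0.4462..0.4543 mid 0.4503 n 23
  arm x 0.098 L 0.4457..0.4540 mid 0.4499 n 21
  arm x 0.112 L 0.4457..0.4541 mid 0.4499 n 22
  arm x 0.128 L 0.4457..0.4540 mid 0.4498 n 27
top z pct [0.255  0.2638 0.2651]
```

Run:
```python
from h import *
for fn,tool in(("side5.npz",(.1907,.4498)),("side17.npz",(.19,.4504))):
    W=cloud(np.load(fn)).reshape(-1,3); x=W[:,:2]@NN-N0; L=W[:,:2]@TT
    # top surface rows: z vs x just at the board, away from fingers
    k=(abs(x-tool[0])<.008)&(abs(abs(L-tool[1])-.038)<.01)&(W[:,2]<.28); z=W[k,2]; xx=x[k]-tool[0]
    print(fn,np.sort(z)[-12:].round(4)); 
    k2=(xx>0.001); print(np.median(z[k2]).round(4),k2.sum())
```

```text
side5.npz [0.2669 0.2671 0.2671 0.2672 0.2673 0.2674 0.2674 0.2676 0.2678 0.2679
 0.2681 0.2683]
0.2646 43
side17.npz [0.2651 0.2651 0.2655 0.2656 0.2657 0.2658 0.2659 0.2661 0.2662 0.2662
 0.2663 0.2674]
0.005 46
```

apply_moves:
  translation:
    - [1, 0, 30]
    - [2, 0, 51]
    - [2, -15, 51]
    - [2, -32, 51]
    - [2, -40, 51]
    - [2, -45, 51]
    - [2, -45, 51]
    - [2, -45, 51]
  dr:
    - [0, 0, 0]
    - [0, 0, 0]
    - [0, 0, 0]
    - [0, 0, 0]
    - [0, 0, 0]
    - [0, 0, 0]
    - [0, 0, 0]
    - [0, 0, 0]
  grip: [0, 0, 0, 0, 0, 0, 0, 0]

```text
clock: 26.8
position: [0.5441, 0.2034, 0.1535]
ee_rot: [2.737, 1.542, 0.002]
wrist_force: [-0.5, -0.1, -2.3]
finger_gap: 0.0066
```

```bash
python3 look.py 18 .075 .15
```

```text
t 26.80 x 0.1446 L 0.4534 z 0.1535 yaw -31.21 Fx -0.4 Fy -0.4 Fz -2.3 T [0.   0.   0.03] gap 0.0066
n [ 0.8514 -0.5245  0.006 ] yaw -31.64 tiltz 0.35 back x 0.1422 L mid 0.4508 rel tool -0.0026 [0.4503 0.45   0.4495 0.4507 0.4513 0.4511 0.4516 0.4509 0.4509 0.4508
 0.4506 0.4507] w 0.1036 ztop 0.38960950592633126
  arm x 0.052 L 0.4466..0.4543 mid 0.4505 n 18
  arm x 0.068 L 0.4454..0.4542 mid 0.4498 n 20
  arm x 0.082 L 0.4460..0.4542 mid 0.4501 n 22
  arm x 0.098 L 0.4460..0.4539 mid 0.4499 n 23
  arm x 0.112 L 0.4457..0.4541 mid 0.4499 n 23
  arm x 0.128 L 0.4453..0.4537 mid 0.4495 n 27
top z pct [0.19   0.1977 0.1992]
```

View pics/side18.png

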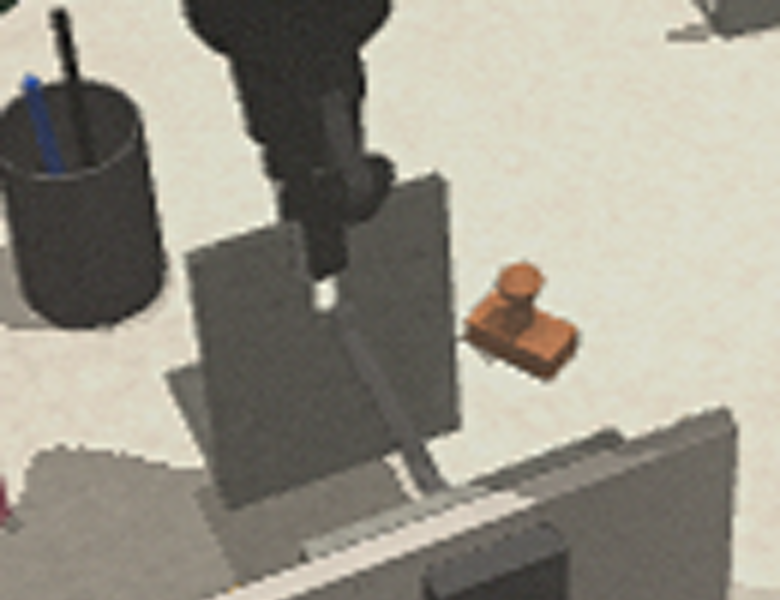

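apply_moves:
  translation:
    - [-0.8, -4, 0]
    - [-0.8, -8, 0]
    - [-0.8, -11, 0]
    - [-0.8, -12, 0]
    - [-0.8, -13, 0]
    - [-0.8, -14, 0]
    - [-0.8, -15, 0]
    - [-0.8, -15, 0]
  dr:
    - [0, 0, 0]
    - [0, 0, 0]
    - [0, 0, 0]
    - [0, 0, 0]
    - [0, 0, 0]
    - [0, 0, 0]
    - [0, 0, 0]
    - [0, 0, 0]
  grip: [0, 0, 0, 0, 0, 0, 0, 0]

```text
clock: 27.85
position: [0.5306, 0.2106, 0.1534]
ee_rot: [2.737, 1.542, 0.001]
wrist_force: [0.9, 1.1, -2.6]
finger_gap: 0.0068
```

```bash
python3 -c "
from h import *
ss()"
```

```text
t 27.85 x 0.1292 L 0.4527 z 0.1534 yaw -31.20 Fx 0.2 Fy 1.4 Fz -2.6 T [-0.01  0.02 -0.  ] gap 0.0068
```

apply_moves:
  translation:
    - [0, -1, 0]
    - [0, -2, 0]
    - [0, -3, 0]
    - [0, -4, 0]
    - [0, -5, 0]
    - [0, -5, 0]
  dr:
    - [0, 0, 0]
    - [0, 0, 0]
    - [0, 0, 0]
    - [0, 0, 0]
    - [0, 0, 0]
    - [0, 0, 0]
  grip: [0, 0, 0, 0, 0, 0]

```text
clock: 28.6
position: [0.5262, 0.2132, 0.1534]
ee_rot: [2.737, 1.542, 0.001]
wrist_force: [-0.2, 0.4, -2.2]
finger_gap: 0.0066
```

```bash
python3 look.py 19 .075 .15
```

```text
t 28.60 x 0.1242 L 0.4527 z 0.1534 yaw -31.20 Fx -0.4 Fy 0.3 Fz -2.2 T [ 0.04  0.03 -0.05] gap 0.0066
n [ 0.8516 -0.5242  0.0067] yaw -31.61 tiltz 0.38 back x 0.1218 L mid 0.4498 rel tool -0.0029 [0.4412 0.4421 0.4498 0.4499 0.4498 0.4492 0.4495 0.4498 0.4495 0.4507
 0.4503 0.4508] w 0.1037 ztop 0.38824619189543574
  arm x 0.052 L 0.4462..0.4541 mid 0.4502 n 16
  arm x 0.068 L 0.4459..0.4539 mid 0.4499 n 23
  arm x 0.082 L 0.4464..0.4544 mid 0.4504 n 24
  arm x 0.098 L 0.4460..0.4542 mid 0.4501 n 23
  arm x 0.112 L 0.4459..0.4537 mid 0.4498 n 13
top z pct [0.1898 0.1962 0.1994]
```

View pics/side19.png

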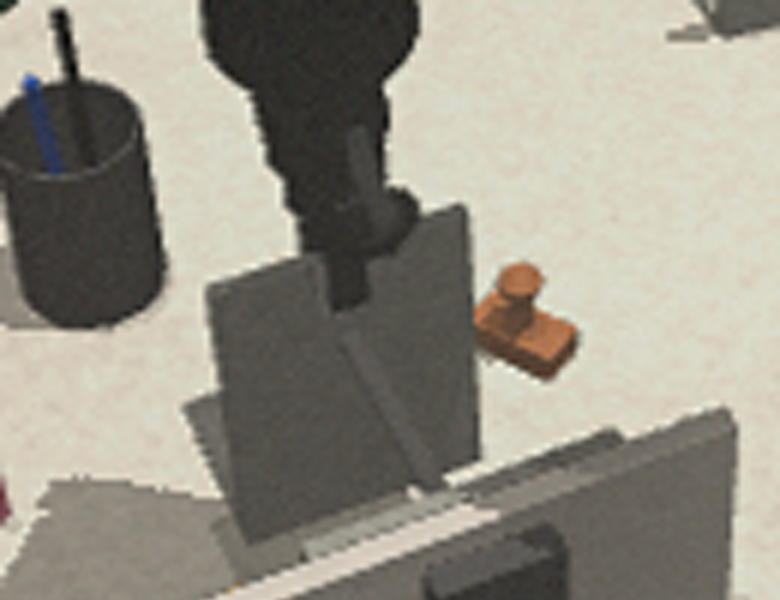

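Medium is on the arm. Moving in and lowering.

apply_moves:
  translation:
    - [0, -4, 0]
    - [0, -9, 0]
    - [0, -15, 0]
    - [0, -22, 0]
    - [0, -29, 0]
    - [0, -36, 0]
    - [0, -43, 0]
    - [0, -50, 0]
    - [0, -57, 0]
    - [0, -65, 0]
    - [0, -70, 4]
    - [0, -70, 8]
    - [0, -70, 11]
    - [0, -70, 11]
  dr:
    - [0, 0, 0]
    - [0, 0, 0]
    - [0, 0, 0]
    - [0, 0, 0]
    - [0, 0, 0]
    - [0, 0, 0]
    - [0, 0, 0]
    - [0, 0, 0]
    - [0, 0, 0]
    - [0, 0, 0]
    - [0, 0, 0]
    - [0, 0, 0]
    - [0, 0, 0]
    - [0, 0, 0]
  grip: [0, 0, 0, 0, 0, 0, 0, 0, 0, 0, 0, 0, 0, 0]

```text
clock: 30.4
position: [0.4664, 0.2492, 0.142]
ee_rot: [-2.737, -1.542, -0.0]
wrist_force: [0.1, 0.8, -2.1]
finger_gap: 0.0068
```

```bash
python3 -c "
from h import *
ss()"
```

```text
t 30.40 x 0.0544 L 0.4530 z 0.1420 yaw -31.21 Fx -0.3 Fy 0.8 Fz -2.1 T [ 0.03  0.03 -0.04] gap 0.0068
```

apply_moves:
  translation:
    - [0, 0, 0.7]
    - [0, 0, 1.4]
    - [0, 0, 1.8]
    - [0, 0, 1.8]
  dr:
    - [0, 0, 0]
    - [0, 0, 0]
    - [0, 0, 0]
    - [0, 0, 0]
  grip: [0, 0, 0, 0]

```text
clock: 30.9
position: [0.4665, 0.2494, 0.1407]
ee_rot: [2.737, 1.542, 0.002]
wrist_force: [-0.9, -1.2, 0.2]
finger_gap: 0.0066
```

```bash
python3 -c "
from h import *
ss()"
```

```text
t 30.90 x 0.0544 L 0.4532 z 0.1407 yaw -31.20 Fx -0.2 Fy -1.5 Fz 0.2 T [-0.17  0.07  0.02] gap 0.0066
```

Contact at the expected height. Releasing.

apply_moves:
  translation:
    - [0, 0, 0]
    - [0, 0, 0]
    - [0, 0, 0]
    - [0, 0, -0.5]
    - [0, 0, -0.5]
    - [0, 0, -30]
    - [0, 0, -70]
    - [0, 0, -80]
    - [0, 0, -80]
  dr:
    - [0, 0, 0]
    - [0, 0, 0]
    - [0, 0, 0]
    - [0, 0, 0]
    - [0, 0, 0]
    - [0, 0, 0]
    - [0, 0, 0]
    - [0, 0, 0]
    - [0, 0, 0]
  grip: [10, 20, 34, 34, 34, 34, 34, 44, 44]

```text
clock: 32.02
position: [0.4664, 0.2494, 0.2206]
ee_rot: [2.737, 1.542, 0.002]
wrist_force: [0.5, -0.6, -0.5]
finger_gap: 0.0438
```

Run:
```python
from h import *
from bench import ctrl
ss()
f=ctrl.grab_frame("side"); np.savez(f"side20.npz",**f); cv2.imwrite(f"pics/side20.png",cv2.resize(f["color"][210:310,200:320],None,fx=6,fy=6,interpolation=cv2.INTER_CUBIC))
pushgo(.098,.4505,.23,8)
```

```text
t 32.02 x 0.0543 L 0.4531 z 0.2206 yaw -31.20 Fx 0.7 Fy -0.2 Fz -0.5 T [ 0.02  0.05 -0.01] gap 0.0438
trans [-2.  38.3 30.3] dr [ 0.1098  0.1094 -1.5715]
```

View pics/side20.png

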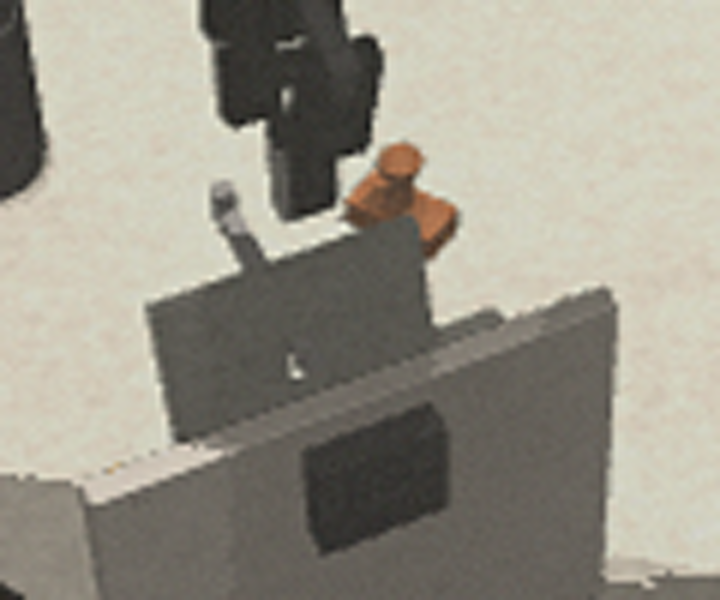

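Medium hangs on the arm, tipped, with the large still home. Turning for the push, descending in front of it.

apply_moves:
  translation:
    - [-2, 38, 0]
    - [-2, 38, 0]
    - [-2, 38, 0]
    - [-2, 38, 0]
    - [-2, 38, 0]
    - [-2, 38, 0]
    - [-2, 38, 10]
    - [-2, 38, 20]
    - [-2, 38, 30]
    - [-2, 38, 60]
    - [-2, 38, 90]
    - [-2, 38, 102]
    - [-2, 38, 102]
  dr:
    - [0.11, 0.11, -1.571]
    - [0.11, 0.11, -1.571]
    - [0.11, 0.11, -1.571]
    - [0.11, 0.11, -1.571]
    - [0.11, 0.11, -1.571]
    - [0.11, 0.11, -1.571]
    - [0.11, 0.11, -1.571]
    - [0.11, 0.11, -1.571]
    - [0.11, 0.11, -1.571]
    - [0.11, 0.11, -1.571]
    - [0.11, 0.11, -1.571]
    - [0.11, 0.11, -1.571]
    - [0.11, 0.11, -1.571]
  grip: [44, 44, 44, 44, 44, 44, 44, 44, 44, 44, 44, 44, 44]

```text
clock: 33.7
position: [0.4974, 0.2279, 0.1177]
ee_rot: [-0.804, -2.896, -0.056]
wrist_force: [0.8, -0.4, -0.1]
finger_gap: 0.0439
```

Run:
```python
from h import *
ss();tip();pushgo(.06,.4505,.158,8)
```

```text
t 33.70 x 0.0919 L 0.4505 z 0.1177 yaw 58.97 Fx 0.9 Fy 0.1 Fz -0.1 T [-0.08 -0.08  0.02] gap 0.0439
tip x 0.0977 L 0.4505 z 0.1583
trans [37.2 -0.2  5.6] dr [-0.0004 -0.0013 -0.0007]
```

apply_moves:
  translation:
    - [8, 0, 1.1]
    - [16, 0, 2.2]
    - [22, 0, 3.1]
    - [27, 0, 3.8]
    - [32, 0, 4.5]
    - [37, 0, 5.2]
    - [42, 0, 5.9]
    - [47, 0, 6.6]
    - [52, 0, 7.3]
    - [56, 0, 7.8]
    - [56, 0, 7.8]
  dr:
    - [0, 0, 0]
    - [0, 0, 0]
    - [0, 0, 0]
    - [0, 0, 0]
    - [0, 0, 0]
    - [0, 0, 0]
    - [0, 0, 0]
    - [0, 0, 0]
    - [0, 0, 0]
    - [0, 0, 0]
    - [0, 0, 0]
  grip: [44, 44, 44, 44, 44, 44, 44, 44, 44, 44, 44]

```text
clock: 35.08
position: [0.449, 0.2574, 0.1186]
ee_rot: [-0.804, -2.897, -0.057]
wrist_force: [0.7, 0.0, 0.7]
finger_gap: 0.0437
```

Run:
```python
from h import *
from bench import ctrl
ss();tip()
f=ctrl.grab_frame("side"); np.savez(f"side21.npz",**f); cv2.imwrite(f"pics/side21.png",cv2.resize(f["color"][210:310,200:320],None,fx=6,fy=6,interpolation=cv2.INTER_CUBIC))
```

```text
t 35.08 x 0.0353 L 0.4511 z 0.1186 yaw 58.99 Fx 0.5 Fy 0.4 Fz 0.7 T [-0.05 -0.04 -0.01] gap 0.0437
tip x 0.0410 L 0.4510 z 0.1592
```

View pics/side21.png

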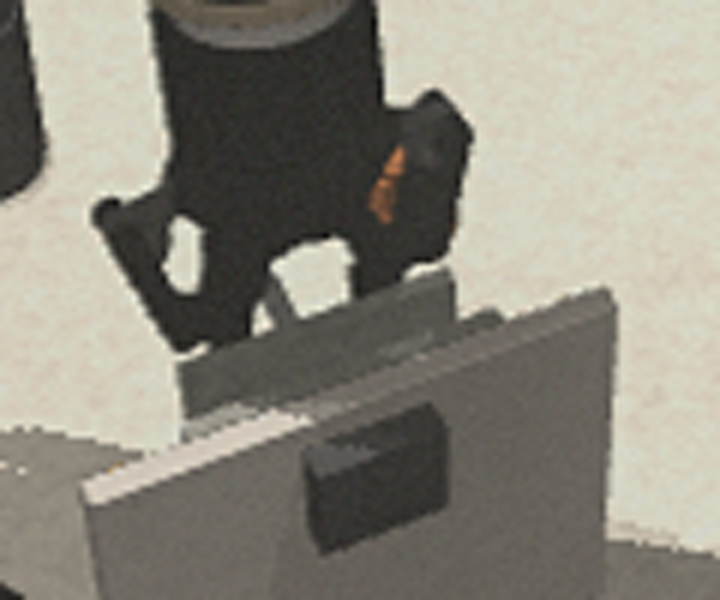

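Following well. On to a tip x of about 0.029.

apply_moves:
  translation:
    - [3, 0, 0.4]
    - [6, 0, 0.8]
    - [8, 0, 1.1]
    - [10, 0, 1.4]
    - [11.5, 0, 1.6]
    - [12, 0, 1.7]
    - [12, 0, 1.7]
  dr:
    - [0, 0, 0]
    - [0, 0, 0]
    - [0, 0, 0]
    - [0, 0, 0]
    - [0, 0, 0]
    - [0, 0, 0]
    - [0, 0, 0]
  grip: [44, 44, 44, 44, 44, 44, 44]

```text
clock: 36.0
position: [0.4391, 0.2634, 0.1187]
ee_rot: [-0.804, -2.897, -0.058]
wrist_force: [2.5, -2.2, 2.2]
finger_gap: 0.0437
```

```bash
python3 -c "
from h import *
ss();tip()"
```

```text
t 36.00 x 0.0236 L 0.4512 z 0.1187 yaw 58.97 Fx 3.3 Fy -0.6 Fz 2.2 T [-0.2  -0.36  0.03] gap 0.0437
tip x 0.0293 L 0.4511 z 0.1593
```

apply_moves:
  translation:
    - [0.7, 0, 0.1]
    - [1.4, 0, 0.2]
    - [2, 0, 0.3]
    - [2, 0, 0.3]
  dr:
    - [0, 0, 0]
    - [0, 0, 0]
    - [0, 0, 0]
    - [0, 0, 0]
  grip: [44, 44, 44, 44]

```text
clock: 36.5
position: [0.4374, 0.2645, 0.1187]
ee_rot: [-0.804, -2.898, -0.058]
wrist_force: [2.8, -1.9, 2.3]
finger_gap: 0.044
```

```bash
python3 -c "
from h import *
ss();tip()"
```

```text
t 36.50 x 0.0217 L 0.4513 z 0.1187 yaw 58.97 Fx 3.4 Fy -0.2 Fz 2.3 T [-0.3  -0.48  0.03] gap 0.0440
tip x 0.0274 L 0.4512 z 0.1593
```

apply_moves:
  translation:
    - [0.5, 0, 0.1]
    - [1, 0, 0.1]
    - [1.3, 0, 0.2]
    - [1.3, 0, 0.2]
  dr:
    - [0, 0, 0]
    - [0, 0, 0]
    - [0, 0, 0]
    - [0, 0, 0]
  grip: [44, 44, 44, 44]

```text
clock: 37.0
position: [0.4368, 0.2649, 0.1188]
ee_rot: [-0.804, -2.899, -0.058]
wrist_force: [5.3, -4.4, 2.8]
finger_gap: 0.0442
```

```bash
python3 -c "
from h import *
ss();tip()"
```

```text
t 37.00 x 0.0209 L 0.4513 z 0.1188 yaw 58.98 Fx 6.8 Fy -1.1 Fz 2.8 T [-0.74 -0.91  0.07] gap 0.0442
tip x 0.0265 L 0.4512 z 0.1594
```

apply_moves:
  translation:
    - [0.4, 0, 0.1]
    - [0.4, 0, 0.1]
    - [-10, 0, -1.4]
    - [-30, 0, -4]
    - [-50, 0, -30]
    - [-50, 0, -80]
    - [-50, 0, -120]
    - [-50, 0, -120]
  dr:
    - [0, 0, 0]
    - [0, 0, 0]
    - [0, 0, 0]
    - [0, 0, 0]
    - [0, 0, 0]
    - [0, 0, 0]
    - [0, 0, 0]
    - [0, 0, 0]
  grip: [44, 44, 44, 44, 44, 44, 44, 44]

```text
clock: 38.0
position: [0.495, 0.2305, 0.233]
ee_rot: [-0.806, -2.901, -0.062]
wrist_force: [-0.0, 0.7, 0.2]
finger_gap: 0.0437
```

```bash
python3 - <<'E'
from h import *
from bench import ctrl
ss();tip()
f=ctrl.grab_frame("side"); np.savez(f"side22.npz",**f); cv2.imwrite(f"pics/side22.png",cv2.resize(f["color"][210:310,200:320],None,fx=6,fy=6,interpolation=cv2.INTER_CUBIC))
# small target
c=np.array([.5679,-.2405]); a=np.radians(-38.24); n=np.array([np.cos(a),np.sin(a)]); t=np.array([-n[1],n[0]])
cs=c+.004*n; ct=np.array([.5694,-.2397])
print("small n side,top",cs@n,ct@n,"t",cs@t,ct@t)
E
python3 edge.py side22.npz
```

```text
t 38.00 x 0.0885 L 0.4516 z 0.2330 yaw 58.92 Fx -0.4 Fy 0.6 Fz 0.2 T [-0.02 -0.05 -0.02] gap 0.0437
tip x 0.0940 L 0.4514 z 0.2736
small n side,top 0.5989019698737411 0.5955849418295608 t 0.1626109044324594 0.16416767972374718
L -0.095..-0.065 n 87 x [-10.9 -10.3  -7.1  -0.5   2.9] hist [ 0  0 35 26 19  6  1  0  0  0  0  0  0  0  0  0  0]
L -0.058..-0.040 n 96 x [-10.7  -9.6  -1.1  13.4  17. ] hist [ 0  0 25 12 14  8 12 12  9  4  0  0  0  0  0  0  0]
L -0.040..-0.030 n 55 x [-11.6  -9.5   1.4  14.   17.9] hist [ 0  0 14  6  7  5  7  6  7  3  0  0  0  0  0  0  0]
L 0.030..0.040 n 64 x [-11.1 -10.3   0.9  14.9  17.5] hist [ 0  0 16  8  7  5  9  7  7  5  0  0  0  0  0  0  0]
L 0.040..0.058 n 109 x [-11.2 -10.1  -1.1  14.   17.7] hist [ 0  0 30 15 12 11 12 13  9  7  0  0  0  0  0  0  0]
L 0.065..0.095 n 103 x [-11.2 -10.3  -7.7  -0.9   2.3] hist [ 0  0 48 26 21  7  1  0  0  0  0  0  0  0  0  0  0]
```

View pics/side22.png

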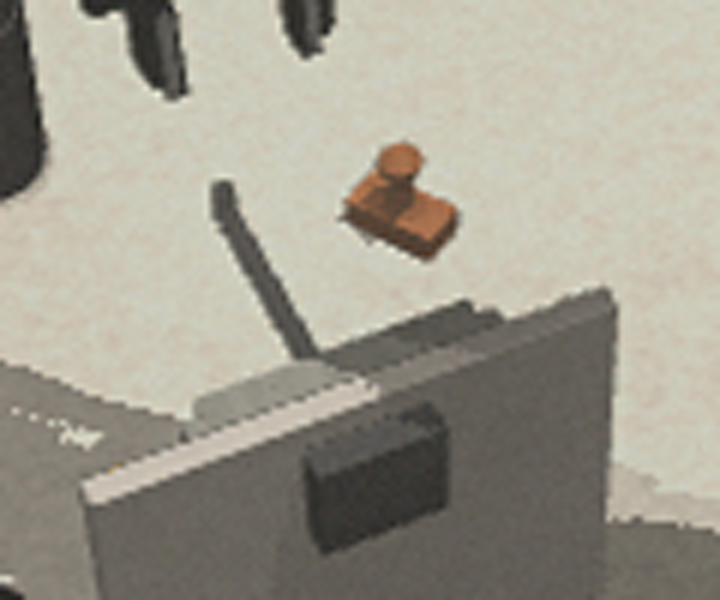

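Medium is flush against the large. Now the small.

Run:
```python
from h import *
delta([.5702,-.2410,.18],Rt(-38.2))
```

```text
trans [-312.7 -364.5    7. ] dr [-0.116  -0.1056  1.6924]
```

apply_moves:
  translation:
    - [-34, -40, -15]
    - [-70, -82, -15]
    - [-106, -124, -15]
    - [-142, -166, -15]
    - [-178, -208, -15]
    - [-214, -250, -15]
    - [-250, -291, -15]
    - [-285, -332, -10]
    - [-313, -364, 7]
    - [-313, -364, 7]
    - [-313, -364, 7]
    - [-313, -364, 7]
  dr:
    - [-0.116, -0.106, 1.692]
    - [-0.116, -0.106, 1.692]
    - [-0.116, -0.106, 1.692]
    - [-0.116, -0.106, 1.692]
    - [-0.116, -0.106, 1.692]
    - [-0.116, -0.106, 1.692]
    - [-0.116, -0.106, 1.692]
    - [-0.116, -0.106, 1.692]
    - [-0.116, -0.106, 1.692]
    - [-0.116, -0.106, 1.692]
    - [-0.116, -0.106, 1.692]
    - [-0.116, -0.106, 1.692]
  grip: [60, 60, 60, 60, 60, 60, 60, 60, 60, 60, 60, 60]

```text
clock: 39.55
position: [0.5702, -0.2393, 0.1799]
ee_rot: [2.823, 1.377, -0.002]
wrist_force: [-0.6, -0.1, 0.2]
finger_gap: 0.0596
```

Run:
```python
from h import *
st();delta([.5702,-.2410,.055],Rt(-38.2))
```

```text
t 39.55 pos [ 0.5702 -0.2393  0.1799] yawy -38.0 z [-1.e-03 -7.e-04 -1.e+00] F [-0.56 -0.06  0.18] T [ 0.044  0.017 -0.02 ] gap 0.0596 q6 0.19
trans [ -1.2   1.1 124.9] dr [-0.0003  0.0012  0.0035]
```

apply_moves:
  translation:
    - [-1, 1, 50]
    - [-1, 1, 100]
    - [-1, 1, 124]
    - [-1, 1, 124]
    - [-1, 1, 124]
    - [-1, 1, 124]
    - [-1, 1, 124]
    - [-1, 1, 124]
  dr:
    - [0, 0, 0]
    - [0, 0, 0]
    - [0, 0, 0]
    - [0, 0, 0]
    - [0, 0, 0]
    - [0, 0, 0]
    - [0, 0, 0]
    - [0, 0, 0]
  grip: [60, 60, 60, 30, 0, 0, 0, 0]
  force: 60

```text
clock: 40.55
position: [0.5705, -0.2418, 0.0569]
ee_rot: [2.824, 1.373, -0.001]
wrist_force: [-2.7, 2.7, 7.2]
finger_gap: 0.0068
```

Run:
```python
from h import *
from bench import ctrl
st();ss();go(.19,.4525,.205)
f=ctrl.grab_frame("side"); np.savez(f"side23.npz",**f); cv2.imwrite(f"pics/side23.png",cv2.resize(f["color"][120:220,260:360],None,fx=6,fy=6,interpolation=cv2.INTER_CUBIC)[:600])
```

```text
t 40.55 pos [ 0.5705 -0.2418  0.0569] yawy -38.13 z [ 1.0e-04 -1.4e-03 -1.0e+00] F [-2.67  2.67  7.22] T [ 0.419  0.287 -0.025] gap 0.0068 q6 0.19
t 40.55 x 0.3953 L 0.0847 z 0.0569 yaw -38.13 Fx -3.7 Fy 0.9 Fz 7.2 T [ 0.42  0.29 -0.02] gap 0.0068
trans [ 338.6 -250.3 -148.7] dr [ 0.0009  0.001  -0.1209]
```

View pics/side23.png

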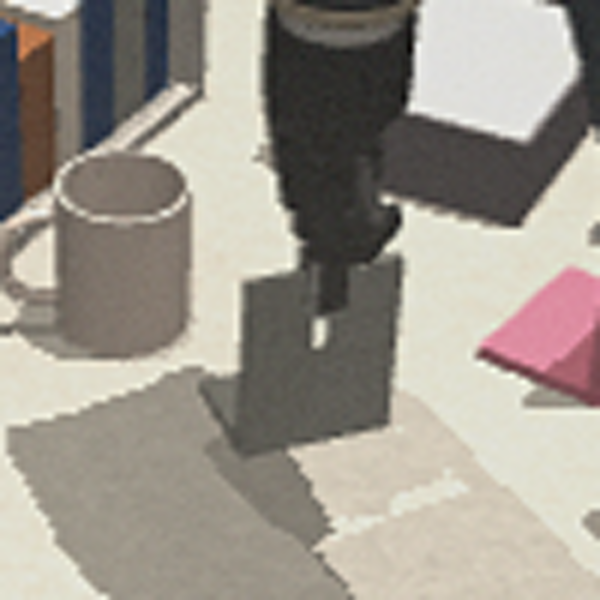

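apply_moves:
  translation:
    - [0, 0, -50]
    - [0, 0, -100]
    - [0, 0, -148]
    - [40, -30, -148]
    - [80, -59, -148]
    - [120, -89, -148]
    - [160, -118, -148]
    - [200, -148, -148]
    - [240, -177, -148]
    - [280, -207, -148]
    - [320, -237, -148]
    - [339, -250, -148]
    - [339, -250, -148]
    - [339, -250, -148]
  dr:
    - [0, 0, 0]
    - [0, 0, 0]
    - [0, 0, 0]
    - [0, 0, -0.02]
    - [0, 0, -0.04]
    - [0, 0, -0.06]
    - [0, 0, -0.08]
    - [0, 0, -0.1]
    - [0, 0, -0.12]
    - [0, 0, -0.121]
    - [0, 0, -0.121]
    - [0, 0, -0.121]
    - [0, 0, -0.121]
    - [0, 0, -0.121]
  grip: [0, 0, 0, 0, 0, 0, 0, 0, 0, 0, 0, 0, 0, 0]

```text
clock: 42.35
position: [0.583, 0.1783, 0.2032]
ee_rot: [2.737, 1.541, -0.003]
wrist_force: [-0.5, 0.2, -1.8]
finger_gap: 0.0068
```

```bash
python3 look.py 24 .15 .22;  python3 - <<'E'
from h import *
for fn,tool in(("side17.npz",(.19,.4504)),("side24.npz",(.19,.4525))):
    W=cloud(np.load(fn)).reshape(-1,3); x=W[:,:2]@NN-N0; L=W[:,:2]@TT
    k=(abs(x-tool[0])<.008)&(abs(abs(L-tool[1])-.032)<.009)&(W[:,2]<.28); z=W[k,2]
    print(fn,np.sort(z)[-12:].round(4))
E
```

```text
t 42.35 x 0.1908 L 0.4518 z 0.2032 yaw -31.25 Fx -0.6 Fy -0.1 Fz -1.8 T [-0.02 -0.01 -0.04] gap 0.0068
n [ 0.8496 -0.5274  0.0036] yaw -31.83 tiltz 0.21 back x 0.1884 L mid 0.4507 rel tool -0.0010 [0.451  0.4473 0.4509 0.4503 0.4507 0.4507 0.4505 0.4506 0.4512 0.4511
 0.4513] w 0.0882 ztop 0.38811481867862496
  arm x 0.052 L 0.4471..0.4541 mid 0.4506 n 14
  arm x 0.068 L 0.4457..0.4543 mid 0.4500 n 22
  arm x 0.082 L 0.4468..0.4541 mid 0.4505 n 23
  arm x 0.098 L 0.4457..0.4542 mid 0.4499 n 22
  arm x 0.112 L 0.4458..0.4538 mid 0.4498 n 21
  arm x 0.128 L 0.4465..0.4539 mid 0.4502 n 27
top z pct [0.2564 0.2625 0.2635]
side17.npz [0.2647 0.265  0.2651 0.2651 0.2655 0.2655 0.2657 0.2659 0.2661 0.2662
 0.2663 0.2674]
side24.npz [0.2632 0.2632 0.2632 0.2633 0.2635 0.2637 0.2637 0.2639 0.2642 0.2642
 0.2643 0.2651]
```

apply_moves:
  translation:
    - [-1, 0, 30]
    - [-1, 0, 49]
    - [-1, -15, 49]
    - [-1, -32, 49]
    - [-1, -42, 49]
    - [-1, -47, 49]
    - [-1, -47, 49]
    - [-1, -47, 49]
  dr:
    - [0, 0, 0]
    - [0, 0, 0.008]
    - [0, 0, 0.008]
    - [0, 0, 0.008]
    - [0, 0, 0.008]
    - [0, 0, 0.008]
    - [0, 0, 0.008]
    - [0, 0, 0.008]
  grip: [0, 0, 0, 0, 0, 0, 0, 0]

```text
clock: 43.4
position: [0.5425, 0.2028, 0.1544]
ee_rot: [2.743, 1.531, -0.002]
wrist_force: [-0.3, 0.0, -2.3]
finger_gap: 0.0066
```

```bash
python3 look.py 25 .105 .15
```

```text
t 43.40 x 0.1435 L 0.4521 z 0.1544 yaw -31.67 Fx -0.3 Fy -0.2 Fz -2.3 T [0.05 0.01 0.  ] gap 0.0066
n [ 0.8401 -0.5422  0.0177] yaw -32.84 tiltz 1.02 back x 0.1410 L mid 0.4514 rel tool -0.0006 [0.4506 0.4507 0.4516 0.4513 0.4514 0.4516 0.4539] w 0.0881 ztop 0.38873971985841854
  arm x 0.052 L 0.4469..0.4538 mid 0.4504 n 14
  arm x 0.068 L 0.4461..0.4546 mid 0.4503 n 24
  arm x 0.082 L 0.4465..0.4541 mid 0.4503 n 19
  arm x 0.098 L 0.4457..0.4544 mid 0.4501 n 22
  arm x 0.112 L 0.4458..0.4542 mid 0.4500 n 22
  arm x 0.128 L 0.4466..0.4542 mid 0.4504 n 26
top z pct [0.1911 0.198  0.1989]
```

View pics/side25.png

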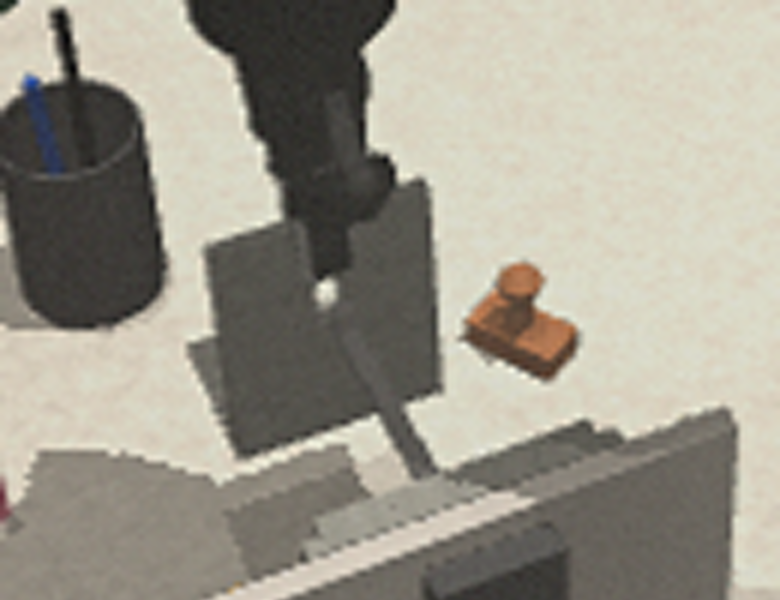

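apply_moves:
  translation:
    - [-1.2, 0, 0]
    - [-1.2, -5, 0]
    - [-1.2, -9, 0]
    - [-1.2, -11, 0]
    - [-1.2, -12, 0]
    - [-1.2, -13, 0]
    - [-1.2, -14, 0]
    - [-1.2, -14, 0]
  dr:
    - [0, 0, -0.014]
    - [0, 0, -0.014]
    - [0, 0, -0.014]
    - [0, 0, -0.014]
    - [0, 0, -0.014]
    - [0, 0, -0.014]
    - [0, 0, -0.014]
    - [0, 0, -0.014]
  grip: [0, 0, 0, 0, 0, 0, 0, 0]

```text
clock: 44.45
position: [0.5296, 0.2092, 0.1543]
ee_rot: [2.732, 1.55, -0.002]
wrist_force: [0.6, -0.2, -3.6]
finger_gap: 0.0064
```

```bash
python3 look.py 26 .105 .143
```

```text
t 44.45 x 0.1292 L 0.4510 z 0.1543 yaw -30.86 Fx 0.6 Fy 0.2 Fz -3.6 T [ 0.05  0.01 -0.06] gap 0.0064
n [ 0.8473 -0.5275  0.0611] yaw -31.91 tiltz 3.50 back x 0.1266 L mid 0.4498 rel tool -0.0012 [0.4323 0.4471 0.4501 0.4498 0.4633] w 0.0836 ztop 0.388908511527383
  arm x 0.052 L 0.4463..0.4542 mid 0.4502 n 16
  arm x 0.068 L 0.4455..0.4542 mid 0.4498 n 22
  arm x 0.082 L 0.4468..0.4542 mid 0.4505 n 24
  arm x 0.098 L 0.4463..0.4544 mid 0.4503 n 19
  arm x 0.112 L 0.4458..0.4542 mid 0.4500 n 23
top z pct [0.1834 0.1897 0.1913]
```

apply_moves:
  translation:
    - [0, -1, 0]
    - [0, -2, 0]
    - [0, -3, 0]
    - [0, -3, 0]
  dr:
    - [0, 0, 0]
    - [0, 0, 0]
    - [0, 0, 0]
    - [0, 0, 0]
  grip: [0, 0, 0, 0]

```text
clock: 45.0
position: [0.527, 0.2108, 0.1543]
ee_rot: [2.732, 1.55, -0.002]
wrist_force: [0.1, 0.1, -2.1]
finger_gap: 0.0068
```

```bash
python3 -c "
from h import *
ss()"
```

```text
t 45.00 x 0.1261 L 0.4510 z 0.1543 yaw -30.86 Fx 0.1 Fy 0.1 Fz -2.1 T [ 0.02  0.   -0.02] gap 0.0068
```

Inside. Moving in and lowering.

apply_moves:
  translation:
    - [0, -2, 0]
    - [0, -5, 0]
    - [0, -9, 0]
    - [0, -14, 0]
    - [0, -20, 0]
    - [0, -27, 0]
    - [0, -34, 0]
    - [0, -41, 0]
    - [0, -48, 0]
    - [0, -55, 0]
    - [0, -60, 4]
    - [0, -60, 8]
    - [0, -60, 11]
    - [0, -60, 11]
  dr:
    - [0, 0, 0]
    - [0, 0, 0]
    - [0, 0, 0]
    - [0, 0, 0]
    - [0, 0, 0]
    - [0, 0, 0]
    - [0, 0, 0]
    - [0, 0, 0]
    - [0, 0, 0]
    - [0, 0, 0]
    - [0, 0, 0]
    - [0, 0, 0]
    - [0, 0, 0]
    - [0, 0, 0]
  grip: [0, 0, 0, 0, 0, 0, 0, 0, 0, 0, 0, 0, 0, 0]

```text
clock: 46.75
position: [0.4756, 0.2413, 0.143]
ee_rot: [2.732, 1.55, -0.003]
wrist_force: [-0.1, 0.2, -2.7]
finger_gap: 0.0067
```

```bash
python3 -c "
from h import *
ss()"
```

```text
t 46.75 x 0.0663 L 0.4509 z 0.1430 yaw -30.87 Fx -0.2 Fy 0.1 Fz -2.7 T [ 0.01  0.02 -0.02] gap 0.0067
```

apply_moves:
  translation:
    - [0, 0, 0.7]
    - [0, 0, 1.4]
    - [0, 0, 2]
    - [0, 0, 2]
  dr:
    - [0, 0, 0]
    - [0, 0, 0]
    - [0, 0, 0]
    - [0, 0, 0]
  grip: [0, 0, 0, 0]

```text
clock: 47.25
position: [0.4755, 0.2415, 0.1413]
ee_rot: [2.732, 1.55, -0.002]
wrist_force: [-0.3, 0.1, -2.3]
finger_gap: 0.0069
```

```bash
python3 -c "
from h import *
ss()"
```

```text
t 47.25 x 0.0662 L 0.4510 z 0.1413 yaw -30.86 Fx -0.3 Fy -0.1 Fz -2.3 T [0.04 0.04 0.  ] gap 0.0069
```

apply_moves:
  translation:
    - [0, 0, 0.6]
    - [0, 0, 1.2]
    - [0, 0, 1.2]
  dr:
    - [0, 0, 0]
    - [0, 0, 0]
    - [0, 0, 0]
  grip: [0, 0, 0]

```text
clock: 47.62
position: [0.4758, 0.2415, 0.1405]
ee_rot: [2.732, 1.55, -0.001]
wrist_force: [-0.6, -2.0, 4.2]
finger_gap: 0.0067
```

```bash
python3 -c "
from h import *
ss()"
```

```text
t 47.62 x 0.0664 L 0.4512 z 0.1405 yaw -30.86 Fx 0.5 Fy -2.0 Fz 4.2 T [-0.36  0.11  0.01] gap 0.0067
```

Contact. Releasing and lifting.

apply_moves:
  translation:
    - [0, 0, -0.5]
    - [0, 0, -0.5]
    - [0, 0, -0.5]
    - [0, 0, -0.8]
    - [0, 0, -0.8]
    - [0, 0, -30]
    - [0, 0, -70]
    - [0, 0, -80]
    - [0, 0, -80]
  dr:
    - [0, 0, 0]
    - [0, 0, 0]
    - [0, 0, 0]
    - [0, 0, 0]
    - [0, 0, 0]
    - [0, 0, 0]
    - [0, 0, 0]
    - [0, 0, 0]
    - [0, 0, 0]
  grip: [10, 20, 34, 34, 34, 34, 34, 44, 44]

```text
clock: 48.75
position: [0.4757, 0.2416, 0.2201]
ee_rot: [2.732, 1.55, -0.001]
wrist_force: [-0.0, 0.0, -0.2]
finger_gap: 0.0442
```

Run:
```python
from h import *
from bench import ctrl
ss()
f=ctrl.grab_frame("side"); np.savez(f"side27.npz",**f); cv2.imwrite(f"pics/side27.png",cv2.resize(f["color"][210:310,200:320],None,fx=6,fy=6,interpolation=cv2.INTER_CUBIC))
pushgo(.108,.4505,.23,8)
```

```text
t 48.75 x 0.0662 L 0.4512 z 0.2201 yaw -30.86 Fx -0.0 Fy 0.0 Fz -0.2 T [ 0.01 -0.03 -0.04] gap 0.0442
trans [-0.2 36.4 29.8] dr [ 0.1069  0.1105 -1.5658]
```

View pics/side27.png

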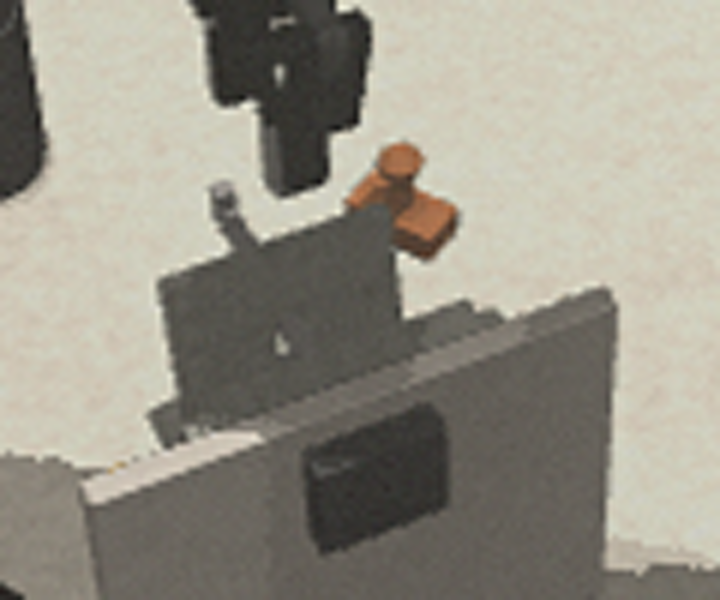

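Small hangs on the arm, tipped. Turning and descending for the last push.

apply_moves:
  translation:
    - [0, 37, 0]
    - [0, 37, 0]
    - [0, 37, 0]
    - [0, 37, 0]
    - [0, 37, 0]
    - [0, 37, 0]
    - [0, 37, 10]
    - [0, 37, 20]
    - [0, 37, 30]
    - [0, 37, 60]
    - [0, 37, 90]
    - [0, 37, 101]
    - [0, 37, 101]
  dr:
    - [0.107, 0.11, -1.566]
    - [0.107, 0.11, -1.566]
    - [0.107, 0.11, -1.566]
    - [0.107, 0.11, -1.566]
    - [0.107, 0.11, -1.566]
    - [0.107, 0.11, -1.566]
    - [0.107, 0.11, -1.566]
    - [0.107, 0.11, -1.566]
    - [0.107, 0.11, -1.566]
    - [0.107, 0.11, -1.566]
    - [0.107, 0.11, -1.566]
    - [0.107, 0.11, -1.566]
    - [0.107, 0.11, -1.566]
  grip: [44, 44, 44, 44, 44, 44, 44, 44, 44, 44, 44, 44, 44]

```text
clock: 50.42
position: [0.5068, 0.2224, 0.1184]
ee_rot: [-0.803, -2.897, -0.055]
wrist_force: [0.1, 0.2, 0.4]
finger_gap: 0.0441
```

```bash
python3 -c "
from h import *
ss();tip()"
```

```text
t 50.42 x 0.1028 L 0.4507 z 0.1184 yaw 59.01 Fx -0.0 Fy 0.2 Fz 0.4 T [-0.04 -0.03 -0.04] gap 0.0441
tip x 0.1085 L 0.4507 z 0.1590
```

apply_moves:
  translation:
    - [8, 0, 1.1]
    - [16, 0, 2.2]
    - [22, 0, 3.1]
    - [28, 0, 3.9]
    - [34, 0, 4.8]
    - [40, 0, 5.6]
    - [46, 0, 6.4]
    - [52, 0, 7.3]
    - [58, 0, 8.1]
    - [62, 0, 8.7]
    - [62, 0, 8.7]
  dr:
    - [0, 0, 0]
    - [0, 0, 0]
    - [0, 0, 0]
    - [0, 0, 0]
    - [0, 0, 0]
    - [0, 0, 0]
    - [0, 0, 0]
    - [0, 0, 0]
    - [0, 0, 0]
    - [0, 0, 0]
    - [0, 0, 0]
  grip: [44, 44, 44, 44, 44, 44, 44, 44, 44, 44, 44]

```text
clock: 51.8
position: [0.4532, 0.2549, 0.119]
ee_rot: [-0.803, -2.898, -0.056]
wrist_force: [0.2, 0.0, 1.6]
finger_gap: 0.0438
```

```bash
python3 -c "
from h import *
ss();tip()"
```

```text
t 51.80 x 0.0401 L 0.4511 z 0.1190 yaw 59.03 Fx 0.1 Fy 0.1 Fz 1.6 T [-0.   -0.05  0.03] gap 0.0438
tip x 0.0458 L 0.4511 z 0.1596
```

apply_moves:
  translation:
    - [2.5, 0, 0.4]
    - [5, 0, 0.7]
    - [7, 0, 1]
    - [8.5, 0, 1.2]
    - [9.5, 0, 1.3]
    - [9.5, 0, 1.3]
  dr:
    - [0, 0, 0]
    - [0, 0, 0]
    - [0, 0, 0]
    - [0, 0, 0]
    - [0, 0, 0]
    - [0, 0, 0]
  grip: [44, 44, 44, 44, 44, 44]

```text
clock: 52.55
position: [0.4454, 0.2597, 0.1191]
ee_rot: [-0.803, -2.898, -0.056]
wrist_force: [1.6, -0.6, 0.6]
finger_gap: 0.0442
```

```bash
python3 -c "
from h import *
ss();tip()"
```

```text
t 52.55 x 0.0309 L 0.4512 z 0.1191 yaw 59.01 Fx 1.7 Fy 0.3 Fz 0.6 T [-0.12 -0.24  0.01] gap 0.0442
tip x 0.0366 L 0.4512 z 0.1597
```

apply_moves:
  translation:
    - [0.7, 0, 0.1]
    - [1.4, 0, 0.2]
    - [2, 0, 0.3]
    - [2, 0, 0.3]
  dr:
    - [0, 0, 0]
    - [0, 0, 0]
    - [0, 0, 0]
    - [0, 0, 0]
  grip: [44, 44, 44, 44]

```text
clock: 53.05
position: [0.444, 0.2606, 0.1192]
ee_rot: [-0.803, -2.899, -0.057]
wrist_force: [3.5, -2.7, 0.9]
finger_gap: 0.044
```

```bash
python3 -c "
from h import *
ss();tip()"
```

```text
t 53.05 x 0.0292 L 0.4513 z 0.1192 yaw 59.02 Fx 4.4 Fy -0.5 Fz 0.9 T [-0.47 -0.64  0.07] gap 0.0440
tip x 0.0349 L 0.4512 z 0.1598
```

apply_moves:
  translation:
    - [0.5, 0, 0.1]
    - [1, 0, 0.1]
    - [1, 0, 0.1]
  dr:
    - [0, 0, 0]
    - [0, 0, 0]
    - [0, 0, 0]
  grip: [44, 44, 44]

```text
clock: 53.42
position: [0.4436, 0.2609, 0.1192]
ee_rot: [-0.804, -2.9, -0.056]
wrist_force: [7.4, -5.0, 1.7]
finger_gap: 0.0441
```

```bash
python3 -c "
from h import *
ss();tip()"
```

```text
t 53.42 x 0.0288 L 0.4513 z 0.1192 yaw 59.02 Fx 9.0 Fy -0.5 Fz 1.7 T [-0.91 -1.    0.09] gap 0.0441
tip x 0.0344 L 0.4512 z 0.1598
```

Home (9 N at tip x 0.0344, exactly two boards beyond the large's end point). A final 0.5 mm press, then retract.

apply_moves:
  translation:
    - [0.5, 0, 0.1]
    - [0.5, 0, 0.1]
    - [-10, 0, -1.4]
    - [-30, 0, -4]
    - [-45, 0, -30]
    - [-45, 0, -80]
    - [-60, 0, -130]
    - [-100, 0, -170]
    - [-150, 0, -190]
    - [-180, 0, -190]
    - [-180, 0, -190]
  dr:
    - [0, 0, 0]
    - [0, 0, 0]
    - [0, 0, 0]
    - [0, 0, 0]
    - [0, 0, 0]
    - [0, 0, 0]
    - [0, 0, 0]
    - [0, 0, 0]
    - [0, 0, 0]
    - [0, 0, 0]
    - [0, 0, 0]
  grip: [44, 44, 44, 44, 44, 44, 44, 44, 44, 44, 44]

```text
clock: 54.8
position: [0.6195, 0.1539, 0.281]
ee_rot: [-0.806, -2.896, -0.056]
wrist_force: [-1.0, -0.6, -0.1]
finger_gap: 0.0438
```

```bash
python3 - <<'E'
from h import *
from bench import ctrl
ss();tip()
f=ctrl.grab_frame("side"); np.savez(f"side28.npz",**f); cv2.imwrite(f"pics/side28.png",cv2.resize(f["color"][200:320,190:330],None,fx=5,fy=5,interpolation=cv2.INTER_CUBIC))
f=ctrl.grab_frame("top"); np.savez(f"top28.npz",**f); cv2.imwrite(f"pics/top28.png",cv2.resize(f["color"][180:310,150:290],None,fx=5,fy=5,interpolation=cv2.INTER_CUBIC)[:600])
E
python3 edge.py side28.npz
```

```text
t 54.80 x 0.2346 L 0.4496 z 0.2810 yaw 58.88 Fx -0.5 Fy -1.0 Fz -0.1 T [-0.04 -0.04 -0.02] gap 0.0438
tip x 0.2404 L 0.4496 z 0.3216
L -0.095..-0.065 n 86 x [-11.5 -10.6  -7.8  -0.3   1.9] hist [ 0  0 41 19 21  5  0  0  0  0  0  0  0  0  0  0  0]
L -0.058..-0.040 n 103 x [-11.1  -9.9  -0.3  17.   23.8] hist [ 0  0 25 15 12  6 16  7  9  8  4  1  0  0  0  0  0]
L -0.040..-0.030 n 70 x [-11.2  -9.3   5.9  21.8  25.6] hist [ 0  0 14  6  8  5  6  6  8  5  8  4  0  0  0  0  0]
L 0.030..0.040 n 79 x [-11.   -9.    5.   21.6  25.7] hist [ 0  0 17  5 10  5  7  8  7  7 10  3  0  0  0  0  0]
L 0.040..0.058 n 111 x [-11.1  -9.5   1.3  16.6  24.6] hist [ 0  0 25 11 18  9 13 12 10  6  5  2  0  0  0  0  0]
L 0.065..0.095 n 105 x [-11.1 -10.2  -7.9  -1.    2.9] hist [ 0  0 46 29 22  7  1  0  0  0  0  0  0  0  0  0  0]
```

View pics/side28.png

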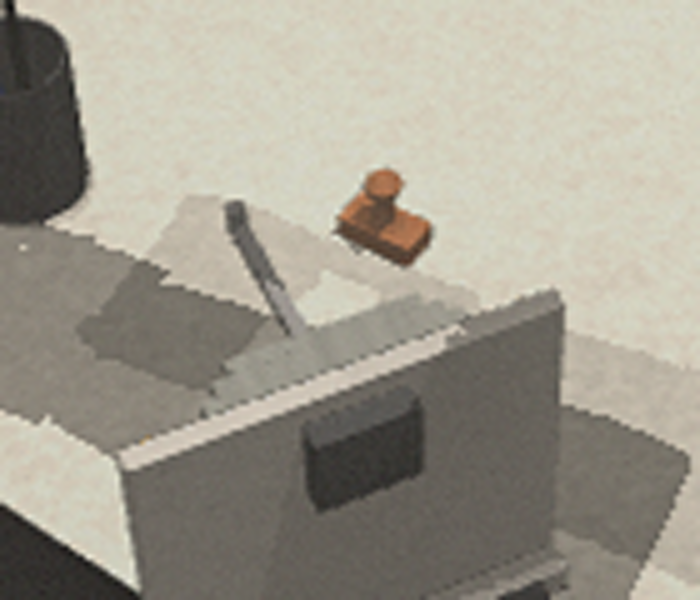

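View pics/top28.png

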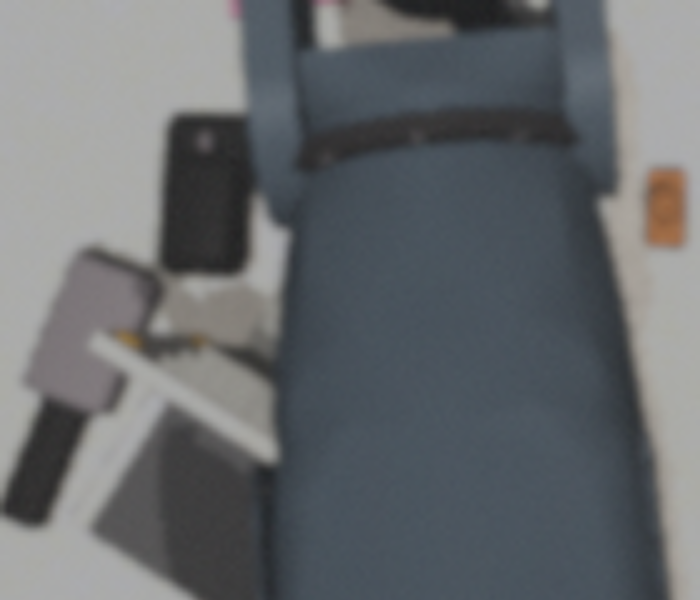

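apply_moves:
  translation:
    - [0, -50, 0]
    - [0, -100, 0]
    - [0, -150, 0]
    - [0, -200, 0]
    - [0, -250, 0]
    - [0, -290, 0]
    - [0, -290, 0]
    - [0, -290, 0]
  dr:
    - [0, 0, 0]
    - [0, 0, 0]
    - [0, 0, 0]
    - [0, 0, 0]
    - [0, 0, 0]
    - [0, 0, 0]
    - [0, 0, 0]
    - [0, 0, 0]
  grip: [44, 44, 44, 44, 44, 44, 44, 44]

```text
clock: 55.9
position: [0.4689, -0.092, 0.2826]
ee_rot: [-0.803, -2.899, -0.057]
wrist_force: [-0.5, 0.3, 0.2]
finger_gap: 0.0442
```

Run:
```python
from h import *
from bench import ctrl
ss()
f=ctrl.grab_frame("top"); np.savez(f"top29.npz",**f); cv2.imwrite(f"pics/top29.png",cv2.resize(f["color"][200:320,150:280],None,fx=5,fy=5,interpolation=cv2.INTER_CUBIC)[:600])
W=cloud(f)[180:320,140:290].reshape(-1,3); x=W[:,:2]@NN-N0; L=W[:,:2]@TT-.4508
k=(W[:,2]>.19)&(W[:,2]<.21)&(abs(L)<.042)&(abs(L)>.01)&(x>-.02)&(x<.06); print("top band x",np.percentile(x[k]*1000,[1,5,50,95,99]).round(1),k.sum())
for nm,h,lo,hi,w in(("large",.028,.082,.094,.055),("medium",.056,.07,.087,.048),("small",.084,.03,.08,.04)):
    for a,b in((lo,(lo+hi)/2),((lo+hi)/2,hi)):
        k=(x>a)&(x<b)&(abs(L)<w)&(abs(L)>.012)&(W[:,2]<.13)&(W[:,2]>.015); print(nm,"foot x %.3f-%.3f"%(a,b),k.sum(),"top z",np.median(W[k,2]).round(4) if k.sum() else None,"expected",h+.008)
```

```text
t 55.90 x 0.2313 L 0.1612 z 0.2826 yaw 59.03 Fx -0.6 Fy 0.0 Fz 0.2 T [-0.05 -0.02 -0.  ] gap 0.0442
top band x [-12.1 -10.1   5.8  23.   23.9] 313
large foot x 0.082-0.088 60 top z 0.0614 expected 0.036000000000000004
large foot x 0.088-0.094 46 top z 0.0354 expected 0.036000000000000004
medium foot x 0.070-0.079 60 top z 0.0915 expected 0.064
medium foot x 0.079-0.087 74 top z 0.0639 expected 0.064
small foot x 0.030-0.055 131 top z 0.0913 expected 0.092
small foot x 0.055-0.080 133 top z 0.0913 expected 0.092
```

View pics/top29.png

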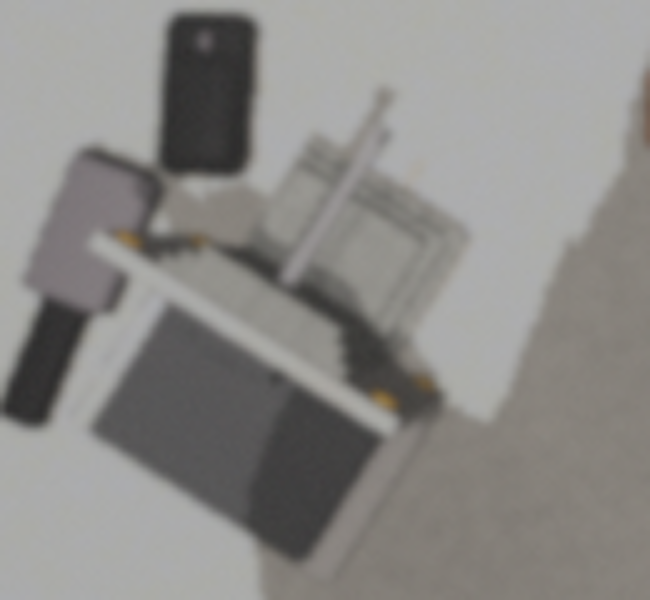

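The top view shows the three boards nested with no gap. The stack ends at x≈23.5 mm (24 expected), and the feet are level at the expected heights. Handing in.

```bash
python3 -c "
from bench import ctrl
print(ctrl.close_job())"
```

```text
the job is handed in; nothing more can be done
None
```

All three bookends are hung on the hook arm in the order large, medium, small. Each was pushed home with the fingers straddling the arm, and I handed the job in at about 56 s of the 72 s allowed.

**Last checks:**
- **Flush:** the three boards together end at about 23–24 mm from the panel face, against 24 mm for three 8 mm boards. No gaps show in either view.
- **Upright:** the feet measure 35, 64 and 91 mm high, against 36, 64 and 92 mm expected, so they hang level.
- **Force:** the highest contact force I read was about 9 N. Two final presses of about 0.5 mm (medium and small) were not read at their peak; they should have stayed well under 25 N.
- **Clear of the robot:** the gripper is well away from everything. The mouse, stamp and pen pot looked unmoved in the last pictures that show them. I made no final check of the mug, accessory box or scanner; the gripper passed well above them.

**Disagreements:**
- **Gripper height:** the fingertips sat about 35 mm higher than the reported tool position. The first grasp on the large closed on nothing because of this. I measured the offset in the picture and allowed for it from then on.
- **Cameras:** the two cameras differed by about 2 mm sideways, so I aligned slot and arm in the side view alone.
- **Hook arm:** I measured it only about 0.3–0.5° askew, well inside the 7° allowed for.

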